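Lock the renewed fuses of the examination lamp's battery pack and wake it up

ROBOT

A 6-joint arm with a two-finger parallel gripper is mounted at the origin on a cart in front of the work surface, level with it; the furniture and walls round the work are solid. World frame = base frame: x ahead of the robot, y to its left, z up, the work surface at z = 0. Lengths are in m, angles in rad, forces in N, time in s.
With the tool pointing down it reaches from about 0.225 to 0.875 m from the base axis. Payload 3.4 kg.
Tool frame: the origin (TCP) lies at the very end of the fingers, on their centre line; the grasp point (between the pads) lies behind it (manip.grasp_offset is the z of the grasp point in the tool frame, in m); z points along the fingers, y is the line along which they close (so a half turn about z gives the same grasp; the last joint's range is limited). The gripper opens to 85 mm and grips with 20 to 120 N. Pads are 22 mm wide; open, the fingers measure 114 mm over their backs; the gripper's body (76 mm by 85 mm) begins 54 mm behind the grasp point. The pads swing forward as they close: fully open they stand 13 mm farther back than shut.
Start: joints at [1.101, 0.276, 1.505, -0, 1.361, -0.121], TCP at [0.197, 0.54, 0.231] pointing down, gripper open.
Joint ranges: [-2.89, 2.89], [-0.75, 2.08], [0.22, 2.7], [-1.18, 4.32], [0.11, 2.71], [-2.7, 2.7]. Speed limits (rad/s): [2.57, 2.57, 3.14, 3.14, 3.14, 3.14].

INTERFACE

Orientations are given as a unit quaternion [w, x, y, z].
In Python, from rig import manip gives the robot as it stands.
- The arm moves only by the shell command python3 -m pendant 'ROWS' [FORCE]. ROWS is JSON, a list of rows, each an object of numbers: "dx", "dy", "dz": the shift along the tool's x, y, z in m; "rx", "ry", "rz": the turn, a rotation vector about the tool's x, y, z in degrees; "hand": the finger opening in m, from 0 to 0.0854. In form: [{"dx": .., "dy": .., "dz": .., "rx": .., "ry": .., "rz": .., "hand": ..}, ...]. A call has 1 to 12 rows; each row shifts and turns the commanded pose from where the row before left it, along the tool's axes as they then stand; what a row does not reach is not made up. A row lasts 1/12 s, in which the tool goes at most 41.7 mm and 7.16 degrees, less where a joint would pass 70% of its speed; a pose out of reach is approached as far as the arm can. A call is refused whole if a number of a shift passes 0.0417 or a number of a turn 7.16, either way. A call with a gripper value outside its range is refused whole. The fingers move at their own pace and stop on an object; FORCE is the grip in N (left out, the last holds). Time passes only in rows, so rows that do not move let the fingers close. It gives the time, the measured TCP pose, the force, the opening and the grip force at its end, in the units of the state.
- manip.get_state(): the state, without advancing time (a new reading comes with each control period).
- manip.get_image(name): name is "scene" or "top"; returns a dict with "frame" (480x640x3 uint8, red, green, blue), "fx", "fy", "cx", "cy" (pixels), "position" and "attitude" of the camera in the world. Camera axes: x right, y up, looking along -z (the intrinsics and any distortion apply to the point x, -y, -z); pixel columns grow to the right and rows downward; lengths in m; the calibration is good to about 2 mm. A picture is of the moment at which its call begins. There is no depth.
- manip.sign_off(): hands the job in; it is judged then, once.
The state is a dict: "clock": time; "qpos": joint angles; "qd": joint speeds; "effort": joint torques, N m; "position": TCP position; "ee_rot": TCP orientation; "contact_force": force on the tool from outside, world axes, zero at the start; "moment": the same for the moment, N m; "width": finger opening in m; "gripper_force": force on a finger pad.
Only numpy, scipy, OpenCV 4.12 (cv2) and the standard library are available. Lean on these libraries where they do the work, as an engineer would, in place of code of your own. Each camera call takes 0.05 s, during which the arm holds its last target. There are 200 camera calls.

TASK

Both fuses of the head lamp's battery pack have just been renewed, but their black slotted carriers still stand proud of their collars. With the yellow flat screwdriver from the rack, feel for each carrier's slot and turn it clockwise until it is fully home, without forcing it; only then hold the green power button fully down for two full seconds and let go. Finish with the screwdriver hanging in the rack as it was and everything else left where it stands.

Things in the scene. Friction and masses are not known exactly. Their poses are not given: they have to be found in the camera images.
- power_pack: battery pack, light grey case 90 x 120 x 62 mm, dark lid on top; fixed to the table. Origin under its centre, z up. On the lid, in its frame: front carrier axis at x -21, y 28 mm; rear carrier axis at x 21, y 28; green button at x 0, y -36 mm
- fuse_front_top (a point): point on the axis at the top face of the front fuse carrier's black cap: 18 mm disc, slot 3.8 mm wide, 4 mm deep, right across it, mouth bevelled. Frame turns with the cap: the slot runs along its x (white tick at +y). The cap sits in a grey collar 27 mm wide, 5 mm high: home, cap and collar tops are level; 1.5 rad open, the cap stands 3.7 mm higher
- fuse_front (a joint): angle of the front carrier in rad: 0 fully home (hard stop), grows anticlockwise seen from above, 1.57 fully open. It is threaded: rises 2.5 mm per rad. Stiff (about 0.09 N m), stays where it is left and cannot be pushed home without turning; force on it under 25 N is ample
- fuse_rear_top (a point): point on the axis at the top face of the rear fuse carrier's black cap: 18 mm disc, slot 3.8 mm wide, 4 mm deep, right across it, mouth bevelled. Frame turns with the cap: the slot runs along its x (white tick at +y). The cap sits in a grey collar 27 mm wide, 5 mm high: home, cap and collar tops are level; 1.5 rad open, the cap stands 3.7 mm higher
- fuse_rear (a joint): angle of the rear carrier in rad: 0 fully home (hard stop), grows anticlockwise seen from above, 1.57 fully open. It is threaded: rises 2.5 mm per rad. Stiff (about 0.09 N m), stays where it is left and cannot be pushed home without turning; force on it under 25 N is ample
- power_button_top (a point): centre of the top of the green round push button (22 mm wide, in a black 38 mm ring 12 mm high on the pack's lid; its top stands 22 mm over the lid); moves with it; pressed straight down
- power_button (a joint): travel of the green button in m: 0 up, 0.006 fully down; springs back; needs 1.5 N to start and 5 N fully down
- rack: aluminium screwdriver rack, fixed: plate 44 x 150 mm, 8 mm thick, its top 80 mm above the table, on a leg at each end. Origin under its centre on the table, z up. Three holes of 14 mm through the plate on its y axis at y -45, 0 and 45 mm; the drivers hang in them in any order
- flat_screwdriver: flat screwdriver with a yellow handle: hexagonal handle 18 mm across flats, 52 mm tall, with a round 24 mm flange at its foot (0 to 6 mm); 6 mm shaft, blade 9 mm wide along x, 1.8 mm thick along y, edge 62 mm below the origin. Handle flats face 0, 60, 120.. degrees from x. About 35 g. Origin: axis at the handle foot, z up. Hangs in a rack hole by the flange, free to turn
- cross_screwdriver: cross-point screwdriver with a red handle: hexagonal handle 18 mm across flats, 52 mm tall, with a round 24 mm flange at its foot (0 to 6 mm); 6 mm shaft reaching 62 mm below the origin; not needed. Origin: axis at the handle foot, z up. Hangs in a rack hole by the flange, free to turn
- hex_driver: hexagon driver with a blue handle: hexagonal handle 18 mm across flats, 52 mm tall, with a round 24 mm flange at its foot (0 to 6 mm); 6 mm shaft reaching 62 mm below the origin; not needed. Origin: axis at the handle foot, z up. Hangs in a rack hole by the flange, free to turn
- clinic_pen: black ball pen lying between pack and rack, 12 x 145 x 9 mm along its y; bystander
- blue_lens: blue-ringed round hand lens lying flat, 45 mm wide, 19 mm high; bystander
- screw_case: round black and grey screw case, 41 mm wide, 25 mm high; bystander
- lamp_carton: small blue and white carton, 42 x 55 x 34 mm; bystander
- test_rod: upright metal test rod with a black top on a 26 mm foot, 83 mm high; bystander
- pump_bottle: upright white pump bottle with a pink label, 52 x 75 x 180 mm, behind the work; bystander
- laser_console: laser console, a fixed beige box 266 mm high standing left behind the work, 360 x 260 mm in plan; origin under it, its front faces -x of its frame (front face 160 mm from the origin, switches stand 35 mm farther out; right side 134 mm towards -y). Keep the arm clear of it

How it is judged:
By the outcome, as a careful person would: the job done as asked, in the order asked, and still so for the second after the job is handed in, with the robot touching nothing.
It also fails if it takes over 72 s, if anything falls off the work surface, if the arm or the gripper's body presses on something with over 40 N, if the wrist force passes 120 N, or if a joint passes its speed limit or range.

## Working session

There is one attempt and no reset: what is moved stays moved. The work goes in short steps, Python scripts to look and compute and a shell command to move; the robot and the scene stay as the last step left them, time stands still between calls to the robot, and variables do not carry over. Pictures are saved under pics/ and viewed, at most 10 in all, crops included, and the job is handed in when it is done.

```bash
ls; mkdir -p pics; python3 - <<'E'
from rig import manip
import cv2
print(manip.get_state(), manip.grasp_offset)
for n in("scene","top"):
    d=manip.get_image(n); cv2.imwrite(f"pics/{n}0.png",d["frame"][:,:,::-1]); print({k:v for k,v in d.items() if k!="frame"})
E
```

```text
pics
{'clock': 0.0, 'qpos': array([ 1.10099935e+00,  2.76584955e-01,  1.50614506e+00,  1.73688838e-05,
        1.36069196e+00, -1.21000665e-01]), 'qd': array([-0.00088295,  0.00199975,  0.00017571,  0.00054371, -0.00019292,
       -0.00025474]), 'effort': array([-1.62523771e-03, -4.16770005e+01, -2.45802158e+01, -4.85433120e-04,
        1.11640131e-02, -1.13160340e-05]), 'position': array([0.19627286, 0.5398985 , 0.23044068]), 'ee_rot': array([-2.74401601e-04,  1.73517175e-01,  9.84830418e-01, -8.72571986e-04]), 'contact_force': array([ 0.6099896 ,  0.24689222, -0.65168756]), 'moment': array([ 0.05296021, -0.03031338,  0.0137275 ]), 'gripper_force': 0.0, 'width': 0.08549693839373149} -0.0187
{'fx': 459.6891839780664, 'fy': 459.6891839780664, 'cx': 319.6538411403213, 'cy': 238.96479425622246, 'position': array([0.29187466, 0.37192949, 0.79122148]), 'attitude': array([-0.33066314, -0.1011797 ,  0.28813924,  0.89297275])}
{'fx': 444.54309360465203, 'fy': 444.54309360465203, 'cx': 322.74467646095434, 'cy': 243.40436008196244, 'position': array([ 0.54592069, -0.02108525,  0.92142489]), 'attitude': array([-0.69761972, -0.01991779,  0.01889883,  0.71594192])}
```

View pics/scene0.png

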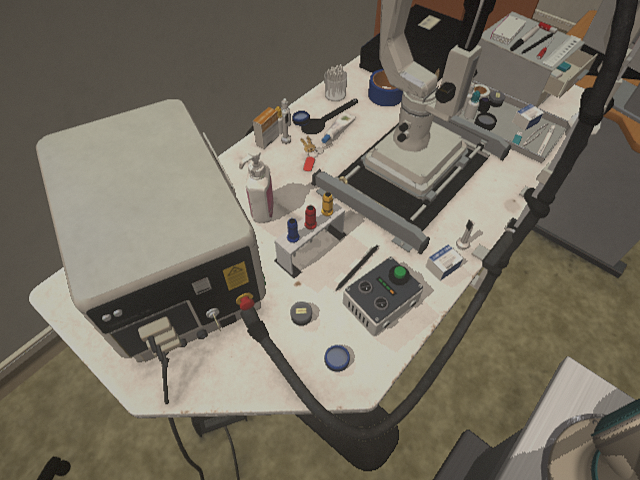

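View pics/top0.png

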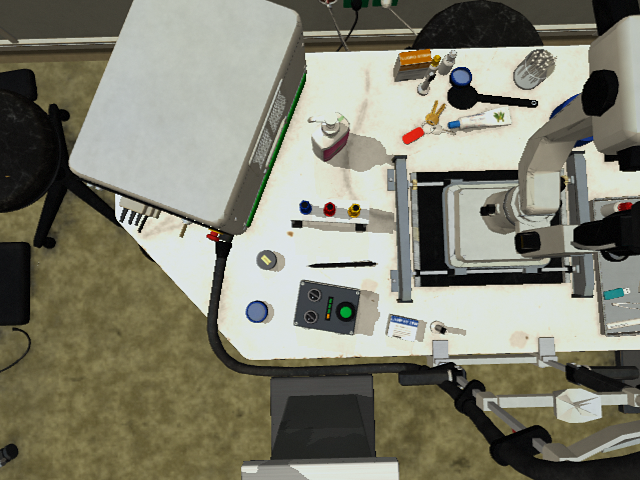

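The top view shows the pack centred near (327,306), with its green button at (345,312) and the fuses at (314,295) and (310,317). The rack plate is near (330,224), with the yellow driver rightmost at (354,211). In the scene view the yellow driver is at (327,203) and the button at (400,271).

```bash
cat > h.py <<'E'
import numpy as np, cv2
from rig import manip
from scipy.spatial.transform import Rotation as R
def rot(q): return R.from_quat([q[1],q[2],q[3],q[0]])
def ray(d,px):
    v=np.array([(px[0]-d["cx"])/d["fx"],-(px[1]-d["cy"])/d["fy"],-1.]); return rot(d["attitude"]).apply(v)
def plane(d,px,z):
    v=ray(d,px); p=d["position"]; return p+v*(z-p[2])/v[2]
def tri(d1,p1,d2,p2):
    A=[];b=[]
    for d,p in((d1,p1),(d2,p2)):
        v=ray(d,p); v/=np.linalg.norm(v); M=np.eye(3)-np.outer(v,v); A.append(M); b.append(M@d["position"])
    return np.linalg.lstsq(np.vstack(A),np.hstack(b),rcond=None)[0]
def proj(d,P):
    c=rot(d["attitude"]).inv().apply(np.array(P)-d["position"]); return np.array([d["cx"]-d["fx"]*c[0]/c[2],d["cy"]+d["fy"]*c[1]/c[2]])
def blob(d,lo,hi,box):
    hsv=cv2.cvtColor(d["frame"],cv2.COLOR_RGB2HSV); m=cv2.inRange(hsv,lo,hi); k=np.zeros_like(m); x0,y0,x1,y1=box; k[y0:y1,x0:x1]=1
    n,l,s,c=cv2.connectedComponentsWithStats(m*k); i=1+np.argmax(s[1:,4]); return c[i],s[i]
E
python3 - <<'E'
from h import *
T=manip.get_image("top");S=manip.get_image("scene")
for n,d,bb in(("top",T,(285,190,385,350)),("scene",S,(270,180,440,340))):
    x0,y0,x1,y1=bb; 
    bt=blob(d,(50,120,80),(80,255,255),bb);ye=blob(d,(15,130,100),(32,255,255),(bb[0],bb[1],bb[2],bb[1]+40)); print(n,bt,ye)
    if n=="top": b1,y1_=bt[0],ye[0]
    else: print(tri(T,b1,S,bt[0]),tri(T,y1_,S,ye[0]))
def up(im,b,f): return cv2.resize(im[b[1]:b[3],b[0]:b[2]],None,fx=f,fy=f,interpolation=cv2.INTER_CUBIC)
a=up(T["frame"],(288,275,368,340),5); b=up(S["frame"],(340,255,430,335),4); c=up(T["frame"],(288,198,368,238),5)
W=np.zeros((600,780,3),np.uint8); W[:325,:400]=a; W[:320,410:770]=b; W[330:530,:400]=c
W[330:580,410:770]=cv2.resize(up(S["frame"],(270,185,350,240),4)[:, :],(360,250))
cv2.imwrite("pics/crop1.png",W[:,:,::-1])
E
```

```text
top (array([345.23762376, 311.84158416]), array([340, 307,  11,  11, 101], dtype=int32)) (array([353.47058824, 210.81176471]), array([348, 204,  13,  14,  85], dtype=int32))
scene (array([399.70588235, 270.77647059]), array([395, 266,  11,  10,  85], dtype=int32)) (array([326.9       , 205.02352941]), array([322, 194,  11,  22, 170], dtype=int32))
[ 0.4613485  -0.05996535  0.07995291] [ 0.64980706 -0.07936258  0.10014094]
```

View pics/crop1.png

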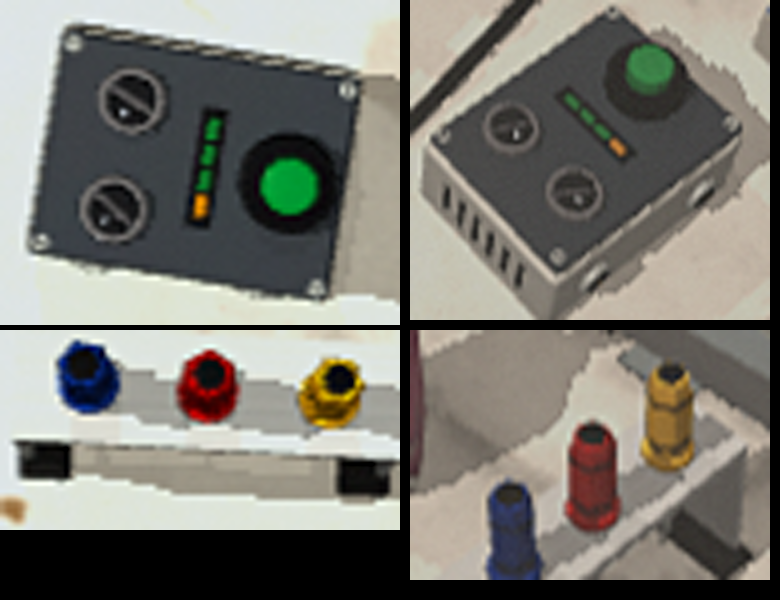

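The crops show both carriers, each with a diagonal lighter slot: in the top view at px (314.2,295.2) and (310.8,316.8), in the scene view at (365.3,286.9) and (381,302.5). The yellow handle's black end is at (356,207.4) in the top view and (328,195) in the scene view.

```bash
python3 - <<'E'
from h import *
T=manip.get_image("top");S=manip.get_image("scene")
np.set_printoptions(precision=4,suppress=True)
print("rear",tri(T,(314.2,295.2),S,(365.3,286.9)),"front",tri(T,(310.8,316.8),S,(381,302.5)))
print("ytop",tri(T,(356,207.4),S,(328,195)),"from top@132",plane(T,(356,207.4),.132),plane(S,(328,195),.132))
# drivers' tops (dark ends) & lid screws
for px in((304.5,207.2),(330,207),(356,207.4)): print("drv",plane(T,px,.132))
c=[plane(T,(288+a/5,275+b/5),.062) for a,b in((72,40),(348,90),(316,289),(40,241))]; print("lid",np.mean(c,0),c)
sc=[plane(S,(340+(a-410)/4,255+b/4),.062) for a,b in((612,14),(733,122),(558,257),(443,135))]; print("lidS",np.mean(sc,0),sc)
bt=plane(T,(345.24,311.84),.084);bs=plane(S,(399.7,269.5),.084);print("btn",bt,bs)
for z in(.067,.070): print([plane(T,p,z)[:2] for p in((314.2,295.2),(310.8,316.8))],[plane(S,p,z)[:2] for p in((365.3,286.9),(381,302.5))])
def up(d,c,r,f): 
    return cv2.resize(cv2.getRectSubPix(d["frame"],(2*r,2*r),c),None,fx=f,fy=f,interpolation=cv2.INTER_CUBIC)
g=lambda d,c:up(d,c,11,11)
W=np.vstack([np.hstack([g(T,(314.2,295.2)),g(T,(310.8,316.8)),g(T,(354,210))]),np.hstack([g(S,(365.3,286.9)),g(S,(381,302.5)),g(S,(327,204))])])
cv2.imwrite("pics/crop2.png",W[:,:,::-1])
E
```

```text
rear [ 0.4932 -0.0018  0.0619] front [0.4524 0.0058 0.0631]
ytop [ 0.6519 -0.0828  0.1255] from top@132 [ 0.6522 -0.0816  0.132 ] [ 0.6472 -0.079   0.132 ]
drv [0.6549 0.0104 0.132 ]
drv [ 0.6541 -0.0352  0.132 ]
drv [ 0.6522 -0.0816  0.132 ]
lid [ 0.4688 -0.025   0.062 ] [array([0.5178, 0.0207, 0.062 ]), array([ 0.4959, -0.085 ,  0.062 ]), array([ 0.4204, -0.0705,  0.062 ]), array([0.4413, 0.0348, 0.062 ])]
lidS [ 0.4657 -0.0241  0.062 ] [array([ 0.4935, -0.0826,  0.062 ]), array([ 0.4176, -0.0706,  0.062 ]), array([0.4382, 0.0358, 0.062 ]), array([0.5136, 0.0211, 0.062 ])]
btn [ 0.4627 -0.0592  0.084 ] [ 0.461  -0.0604  0.084 ]
[array([ 0.4941, -0.0016]), array([0.4533, 0.0059])] [array([0.4911, 0.0004]), array([0.451 , 0.0074])]
[array([ 0.4943, -0.0016]), array([0.4536, 0.0058])] [array([0.4903, 0.0019]), array([0.4504, 0.0089])]
```

View pics/crop2.png

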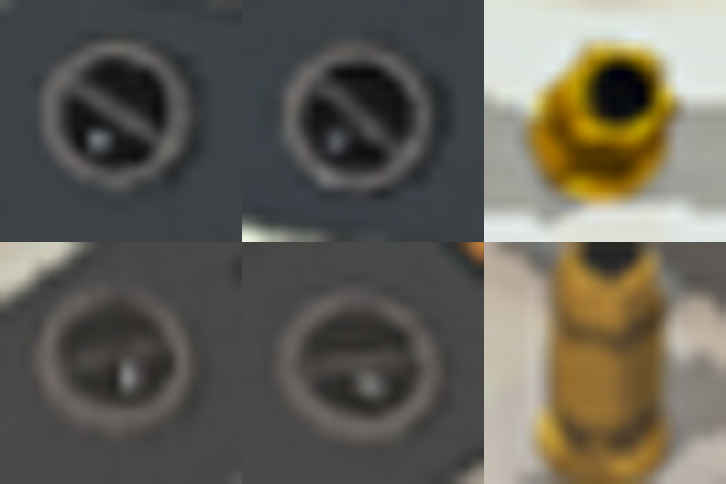

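```bash
python3 - <<'E'
from h import *
T=manip.get_image("top");S=manip.get_image("scene")
np.set_printoptions(precision=3,suppress=True)
print("bottle base",plane(S,(262,218),0),"head",tri(T,(318,120),S,(248,160)))
for t,s in(((213,300),(290,370)),((240,365),(370,440)),((455,380),(488,280)),((512,440),(540,205)),((512,440),(592,105)),((455,380),(540,205))): 
    P=tri(T,t,S,s); print(t,s,P,proj(T,P)-t)
print("console", plane(T,(240,235),.266),plane(T,(75,175),.266))
W=np.hstack([cv2.resize(T["frame"][300:480,190:560],(740,360))]);cv2.imwrite("pics/hose.png",np.vstack([W[:,:,::-1]]))
E
```

```text
bottle base [ 0.785 -0.024  0.   ] head [ 0.798 -0.019  0.172]
(213, 300) (290, 370) [0.491 0.197 0.054] [-0.894 -1.184]
(240, 365) (370, 440) [ 0.336  0.169 -0.074] [-0.029 -0.048]
(455, 380) (488, 280) [ 0.316 -0.287 -0.078] [ -8.717 -11.22 ]
(512, 440) (540, 205) [ 0.301 -0.285  0.202] [-17.707 -21.811]
(512, 440) (592, 105) [ 0.341 -0.231  0.407] [2.592 4.448]
(455, 380) (540, 205) [ 0.344 -0.234  0.201] [ 5.918 11.531]
console [0.598 0.101 0.266] [0.694 0.346 0.266]
```

View pics/hose.png

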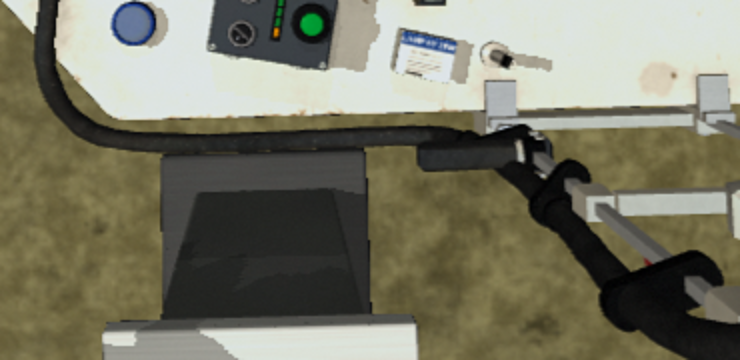

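The hose runs below the table edge and only rises on the right, near (.34,-.23), so the middle is free. I'll move in towards the rack.

```bash
python3 -m pendant '[{"dx":-0.026,"dy":-0.025,"hand":0.045},{"dx":-0.026,"dy":-0.025},{"dx":-0.026,"dy":-0.025},{"dx":-0.026,"dy":-0.025},{"dx":-0.026,"dy":-0.025},{"dx":-0.026,"dy":-0.025},{"dx":-0.026,"dy":-0.025},{"dx":-0.026,"dy":-0.025},{"dx":-0.026,"dy":-0.025},{"dx":-0.026,"dy":-0.025},{"dx":-0.026,"dy":-0.025},{"dx":-0.026,"dy":-0.025}]' 40; python3 -m pendant '[{"rz":7.16},{"rz":7.16},{"rz":7.16},{"rz":7.16},{"rz":7.16},{"rz":7.16},{"rz":7.16},{"rz":7.16},{"rz":7.16},{"rz":5.5}]'
cat > st.py <<'E'
from h import *
import sys
np.set_printoptions(precision=4,suppress=True)
s=manip.get_state(); r=rot(s["ee_rot"]); M=r.as_matrix()
print("t",round(s["clock"],2),"p",s["position"],"yaw_y",np.degrees(np.arctan2(M[1,1],M[0,1])),"zaxis",M[:,2],"q6",s["qpos"][5],"F",s["contact_force"],"Mz",s["moment"],"w",s["width"],"gf",s["gripper_force"])
if len(sys.argv)>3:
    g=np.array([float(a) for a in sys.argv[1:4]]); print("tool delta",r.inv().apply(g-s["position"]))
E
python3 st.py .650 -.080 .150
```

```text
t 0.4 p [0.1965 0.5403 0.2312] yaw_y 70.01283733380112 zaxis [-0.0001 -0.0002 -1.    ] q6 -0.1209648725677368 F [ 0.0203 -0.3101 -0.4238] Mz [0.069  0.0347 0.0073] w 0.08520551243014293 gf 0.0
tool delta [-0.6382 -0.428   0.0813]invalid input
invalid input
```

```bash
python3 -m pendant '[{"dx":-0.026,"dy":-0.025,"dz":0,"rx":0,"ry":0,"rz":0,"hand":0.045}]' 40; python3 -m pendant --help | head -20
```

```text
clock: 0.48
position: [0.2112, 0.5125, 0.231]
ee_rot: [-0.001, 0.172, 0.985, 0.002]
contact_force: [0.9, 0.6, 0.6]
width: 0.0754
gripper_force: 0.0invalid input: not JSON, or not a number
```

```bash
python3 -m pendant '[{"dx":-0.026,"dy":-0.025,"dz":0,"rx":0,"ry":0,"rz":0,"hand":0.045},{"dx":-0.026,"dy":-0.025,"dz":0,"rx":0,"ry":0,"rz":0,"hand":0.045},{"dx":-0.026,"dy":-0.025,"dz":0,"rx":0,"ry":0,"rz":0,"hand":0.045},{"dx":-0.026,"dy":-0.025,"dz":0,"rx":0,"ry":0,"rz":0,"hand":0.045},{"dx":-0.026,"dy":-0.025,"dz":0,"rx":0,"ry":0,"rz":0,"hand":0.045},{"dx":-0.026,"dy":-0.025,"dz":0,"rx":0,"ry":0,"rz":0,"hand":0.045},{"dx":-0.026,"dy":-0.025,"dz":0,"rx":0,"ry":0,"rz":0,"hand":0.045},{"dx":-0.026,"dy":-0.025,"dz":0,"rx":0,"ry":0,"rz":0,"hand":0.045},{"dx":-0.026,"dy":-0.025,"dz":0,"rx":0,"ry":0,"rz":0,"hand":0.045},{"dx":-0.026,"dy":-0.025,"dz":0,"rx":0,"ry":0,"rz":0,"hand":0.045},{"dx":-0.026,"dy":-0.025,"dz":0,"rx":0,"ry":0,"rz":0,"hand":0.045}]' >/dev/null; python3 -m pendant '[{"dx":-0.02,"dy":0,"dz":0,"rx":0,"ry":0,"rz":7,"hand":0.045},{"dx":-0.02,"dy":0,"dz":0,"rx":0,"ry":0,"rz":7,"hand":0.045},{"dx":-0.02,"dy":0,"dz":0,"rx":0,"ry":0,"rz":7,"hand":0.045},{"dx":-0.02,"dy":0,"dz":0,"rx":0,"ry":0,"rz":7,"hand":0.045},{"dx":0,"dy":0.02,"dz":0,"rx":0,"ry":0,"rz":7,"hand":0.045},{"dx":0,"dy":0.02,"dz":0,"rx":0,"ry":0,"rz":7,"hand":0.045},{"dx":0,"dy":0.02,"dz":0,"rx":0,"ry":0,"rz":7,"hand":0.045},{"dx":0,"dy":0.02,"dz":0,"rx":0,"ry":0,"rz":7,"hand":0.045},{"dx":0,"dy":0.02,"dz":0,"rx":0,"ry":0,"rz":7,"hand":0.045},{"dx":0,"dy":0.02,"dz":0,"rx":0,"ry":0,"rz":7,"hand":0.045}]'
python3 st.py .650 -.080 .160
```

```text
clock: 2.23
position: [0.5631, 0.1611, 0.2313]
ee_rot: [-0.0, 0.709, 0.705, 0.0]
contact_force: [0.4, -0.3, 0.0]
width: 0.0454
gripper_force: 0.0
t 2.23 p [0.5631 0.1611 0.2313] yaw_y -0.2912591694145123 zaxis [-0.      0.0004 -1.    ] q6 0.16462460596131348 F [ 0.4427 -0.2987  0.0475] Mz [ 0.0475  0.0164 -0.0151] w 0.045443925574820854 gf 0.0
tool delta [-0.2407  0.0881  0.0712]
```

```bash
python3 -m pendant '[{"dx":-0.01,"dy":-0.03,"dz":0,"rx":0,"ry":0,"rz":0,"hand":0.045},{"dx":-0.04,"dy":0,"dz":0,"rx":0,"ry":0,"rz":0,"hand":0.045},{"dx":-0.04,"dy":0,"dz":0,"rx":0,"ry":0,"rz":0,"hand":0.045},{"dx":-0.04,"dy":0,"dz":0,"rx":0,"ry":0,"rz":0,"hand":0.045},{"dx":-0.04,"dy":0,"dz":0,"rx":0,"ry":0,"rz":0,"hand":0.045},{"dx":-0.03,"dy":0.028,"dz":0,"rx":0,"ry":0,"rz":0,"hand":0.045},{"dx":-0.03,"dy":0.028,"dz":0,"rx":0,"ry":0,"rz":0,"hand":0.045},{"dx":-0.01,"dy":0.032,"dz":0.02,"rx":0,"ry":0,"rz":0,"hand":0.045},{"dx":0,"dy":0.03,"dz":0.03,"rx":0,"ry":0,"rz":0,"hand":0.045},{"dx":0,"dy":0,"dz":0.02,"rx":0,"ry":0,"rz":0,"hand":0.045},{"dx":0,"dy":0,"dz":0,"rx":0,"ry":0,"rz":0,"hand":0.045}]'
python3 st.py .650 -.080 .090
python3 - <<'E'
from h import *
T=manip.get_image("top");S=manip.get_image("scene")
def up(d,c,r,f): return cv2.resize(cv2.getRectSubPix(d["frame"],(2*r,2*r),c),None,fx=f,fy=f,interpolation=cv2.INTER_CUBIC)
cv2.imwrite("pics/g1.png",np.hstack([up(T,(354,210),45,4),up(S,(327,190),45,4)])[:,:,::-1])
print(proj(T,manip.get_state()["position"]),proj(S,manip.get_state()["position"]))
E
```

```text
clock: 3.15
position: [0.6479, -0.0796, 0.1559]
ee_rot: [-0.004, 0.707, 0.707, -0.003]
contact_force: [-1.1, 0.8, -0.6]
width: 0.0452
gripper_force: 0.0
t 3.15 p [ 0.6479 -0.0796  0.1559] yaw_y -0.019502535657772435 zaxis [-0.0101  0.0025 -0.9999] q6 -0.22847079644875085 F [-1.0637  0.8004 -0.5635] Mz [-0.0356  0.0303  0.0094] w 0.04516633995047603 gf 0.0
tool delta [-0.0006  0.0027  0.0659]
[356.07290541 206.92636265] [327.75042794 183.94371149]
```

View pics/g1.png

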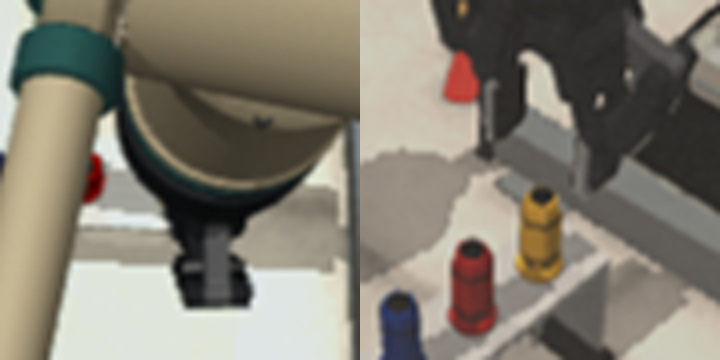

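The scene crop shows the fingertips at (487,152) and (590,190), straddling the yellow handle's end at (542,190). The alignment is good, so I'll descend and grip.

```bash
python3 -m pendant '[{"dx":0,"dy":0.001,"dz":0.022,"rx":0,"ry":0,"rz":0,"hand":0.045},{"dx":0,"dy":0.001,"dz":0.022,"rx":0,"ry":0,"rz":0,"hand":0.045},{"dx":0,"dy":0,"dz":0.022,"rx":0,"ry":0,"rz":0,"hand":0.045},{"dx":0,"dy":0,"dz":0,"rx":0,"ry":0,"rz":0,"hand":0.045},{"dx":0,"dy":0,"dz":0,"rx":0,"ry":0,"rz":0,"hand":0.01},{"dx":0,"dy":0,"dz":0,"rx":0,"ry":0,"rz":0,"hand":0.01},{"dx":0,"dy":0,"dz":0,"rx":0,"ry":0,"rz":0,"hand":0.01},{"dx":0,"dy":0,"dz":0,"rx":0,"ry":0,"rz":0,"hand":0.01},{"dx":0,"dy":0,"dz":0,"rx":0,"ry":0,"rz":0,"hand":0.01},{"dx":0,"dy":0,"dz":0,"rx":0,"ry":0,"rz":0,"hand":0.01}]' 60 
python3 st.py .650 -.080 .090
```

```text
clock: 4.08
position: [0.6533, -0.0798, 0.0988]
ee_rot: [0.002, 0.707, 0.707, 0.001]
contact_force: [-0.3, 0.5, 6.6]
width: 0.0169
gripper_force: 59.7
t 4.08 p [ 0.6533 -0.0798  0.0988] yaw_y 0.02417769321057362 zaxis [ 0.0045 -0.0009 -1.    ] q6 -0.22785619161316578 F [-0.2524  0.5266  6.5801] Mz [ 0.0139  0.2206 -0.0391] w 0.01694142760415538 gf 59.73060964839533
tool delta [-0.0001 -0.0033  0.0088]
```

```bash
python3 -m pendant '[{"dx":0,"dy":0,"dz":-0.01,"rx":0,"ry":0,"rz":0,"hand":0.01},{"dx":0,"dy":0,"dz":-0.02,"rx":0,"ry":0,"rz":0,"hand":0.01},{"dx":0,"dy":0,"dz":-0.025,"rx":0,"ry":0,"rz":0,"hand":0.01},{"dx":0,"dy":0,"dz":-0.03,"rx":0,"ry":0,"rz":0,"hand":0.01},{"dx":0,"dy":0,"dz":-0.03,"rx":0,"ry":0,"rz":0,"hand":0.01},{"dx":0.005,"dy":-0.04,"dz":-0.01,"rx":0,"ry":0,"rz":0,"hand":0.01},{"dx":0.02,"dy":-0.036,"dz":0,"rx":0,"ry":0,"rz":0,"hand":0.01},{"dx":0.02,"dy":-0.036,"dz":0,"rx":0,"ry":0,"rz":0,"hand":0.01},{"dx":0.02,"dy":-0.036,"dz":0,"rx":0,"ry":0,"rz":0,"hand":0.01},{"dx":0.015,"dy":-0.015,"dz":0,"rx":0,"ry":0,"rz":0,"hand":0.01},{"dx":0,"dy":0,"dz":0,"rx":0,"ry":0,"rz":0,"hand":0.01},{"dx":0,"dy":0,"dz":0,"rx":0,"ry":0,"rz":0,"hand":0.01}]' 60 
python3 st.py .493 -.001 .18
python3 - <<'E'
from h import *
T=manip.get_image("top");S=manip.get_image("scene")
p=manip.get_state()["position"]
e=p-[0,0,.0808]
print(proj(T,e),proj(S,e),proj(S,p))
def up(d,c,r,f): return cv2.resize(cv2.getRectSubPix(d["frame"],(2*r,2*r),tuple(map(float,c))),None,fx=f,fy=f,interpolation=cv2.INTER_CUBIC)
cv2.imwrite("pics/g2.png",np.hstack([up(T,proj(T,e),25,8),up(S,proj(S,e)-[0,10],25,8)])[:,:,::-1])
E
```

```text
clock: 5.08
position: [0.4886, 0.0008, 0.2224]
ee_rot: [0.001, 0.707, 0.708, 0.001]
contact_force: [0.6, -0.1, -0.3]
width: 0.0168
gripper_force: 59.0
t 5.08 p [0.4886 0.0008 0.2224] yaw_y 0.09740725334396085 zaxis [ 0.003  -0.0006 -1.    ] q6 -0.14242558449118875 F [ 0.6372 -0.066  -0.3338] Mz [ 0.0275  0.0013 -0.0455] w 0.016780747742423403 gf 59.020969583652914
tool delta [-0.0018  0.0043  0.0424]
[312.53900632 300.10577092] [369.94398758 265.05413652] [375.16362501 236.7851764 ]
```

View pics/g2.png

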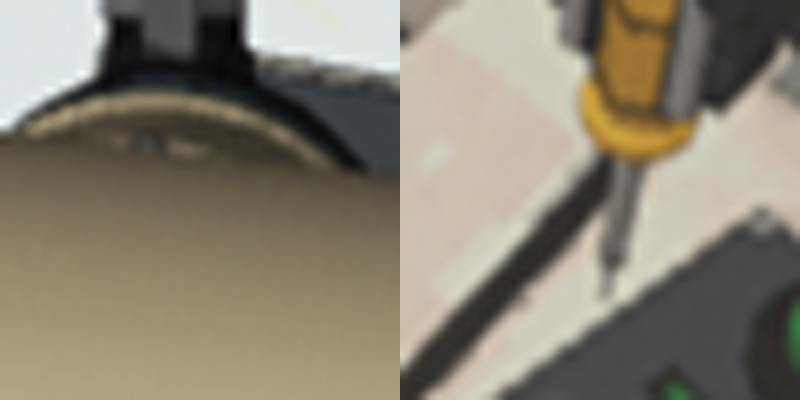

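The scene crop shows the blade edge-on and narrow, with its tip at (605,295) against an expected (600,280). So the blade lies along about −60° in yaw when the tool's yaw is 0.

```bash
python3 - <<'E'
from h import *
np.set_printoptions(precision=4,suppress=True)
T=manip.get_image("top");S=manip.get_image("scene")
k=np.array([.6,1.9])
for n,t,s,e in(("rear",(314.2,295.2),(365.3,286.9),((68,82),(158,140))),("front",(310.8,316.8),(381,302.5),((80,85),(153,155)))):
    # refine centers from crop2: rear collar centre crop (115,112)/(115,360-242); front (357-242,114)/(359-242,366-242)
    a,b={"rear":((115,113),(115,119)),"front":((115,116),(117,124))}[n]
    t=np.array(t)+(np.array(a)-121)/11; s=np.array(s)+(np.array(b)-121)/11
    for z in(.067,.0695): print(n,z,"top",plane(T,t,z),"sceneRaw",plane(S,s,z),"sceneCorr",plane(S,s-k,z))
    P=[plane(T,t+(np.array(q)-a)/11,.069) for q in e]; d=P[0]-P[1]; print("slot yaw",np.degrees(np.arctan2(d[1],d[0])))
b=(345.24,311.84);s=(399.7,269.5); print("btn",plane(T,b,.084),plane(S,s-k,.084))
E
```

```text
rear 0.067 top [ 0.4955 -0.0005  0.067 ] sceneRaw [0.4921 0.0007 0.067 ] sceneCorr [ 0.4953 -0.0017  0.067 ]
rear 0.0695 top [ 0.4957 -0.0006  0.0695] sceneRaw [0.4914 0.002  0.0695] sceneCorr [ 0.4946 -0.0004  0.0695]
slot yaw 55.868231681541914
front 0.067 top [0.4542 0.007  0.067 ] sceneRaw [0.4512 0.0083 0.067 ] sceneCorr [0.4542 0.0059 0.067 ]
front 0.0695 top [0.4545 0.0069 0.0695] sceneRaw [0.4507 0.0095 0.0695] sceneCorr [0.4537 0.0072 0.0695]
slot yaw 44.98525111317713
btn [ 0.4627 -0.0592  0.084 ] [ 0.4642 -0.063   0.084 ]
```

```bash
python3 -m pendant '[{"dx":0,"dy":0,"dz":0.006,"rx":0,"ry":0,"rz":6.75,"hand":0.01},{"dx":0,"dy":0,"dz":0.006,"rx":0,"ry":0,"rz":6.75,"hand":0.01},{"dx":0,"dy":0,"dz":0.006,"rx":0,"ry":0,"rz":6.75,"hand":0.01},{"dx":0,"dy":0,"dz":0.006,"rx":0,"ry":0,"rz":6.75,"hand":0.01},{"dx":0,"dy":0,"dz":0.006,"rx":0,"ry":0,"rz":6.75,"hand":0.01},{"dx":0,"dy":0,"dz":0.006,"rx":0,"ry":0,"rz":6.75,"hand":0.01},{"dx":0,"dy":0,"dz":0.006,"rx":0,"ry":0,"rz":6.75,"hand":0.01},{"dx":0,"dy":0,"dz":0.006,"rx":0,"ry":0,"rz":6.75,"hand":0.01},{"dx":0,"dy":0,"dz":0.006,"rx":0,"ry":0,"rz":0,"hand":0.01},{"dx":0,"dy":0,"dz":0,"rx":0,"ry":0,"rz":0,"hand":0.01}]' 60 
python3 st.py .4955 -.001 .158
```

```text
clock: 6.12
position: [0.4887, -0.0001, 0.1654]
ee_rot: [-0.001, 0.951, 0.31, -0.001]
contact_force: [-0.0, 0.4, -0.6]
width: 0.0169
gripper_force: 59.0
t 6.12 p [ 0.4887 -0.0001  0.1654] yaw_y -53.856490522734056 zaxis [-0.0027  0.0004 -1.    ] q6 0.7972961541436709 F [-0.0095  0.4396 -0.5788] Mz [-0.0409  0.0131  0.0114] w 0.016904982779590964 gf 58.98815226042643
tool delta [0.0049 0.0047 0.0073]
```

```bash
python3 -m pendant '[{"dx":0.005,"dy":0.005,"dz":0.003,"rx":0,"ry":0,"rz":0,"hand":0.01},{"dx":0,"dy":0,"dz":0.002,"rx":0,"ry":0,"rz":0,"hand":0.01},{"dx":0,"dy":0,"dz":0,"rx":0,"ry":0,"rz":0,"hand":0.01}]' 60 >/dev/null
python3 st.py .4955 -.001 .158
python3 - <<'E'
from h import *
S=manip.get_image("scene"); p=manip.get_state()["position"]
e=p-[0,0,.0808]; c=proj(S,(.4955,-.001,.07))
print(proj(S,e),c)
def up(d,c,r,f): return cv2.resize(cv2.getRectSubPix(d["frame"],(2*r,2*r),tuple(map(float,c))),None,fx=f,fy=f,interpolation=cv2.INTER_CUBIC)
cv2.imwrite("pics/g3.png",up(S,(366,280),25,12)[:,:,::-1])
E
```

```text
t 6.37 p [ 0.4965 -0.001   0.1616] yaw_y -53.935567551335026 zaxis [-0.      0.0001 -1.    ] q6 0.799016881391524 F [ 0.1806 -0.0136  0.0659] Mz [-0.036  -0.0105  0.0284] w 0.016546606252082884 gf 58.99156882893294
tool delta [-0.0008 -0.0006  0.0036]
[364.17407189 280.93143175] [363.96954639 284.18180691]
```

View pics/g3.png

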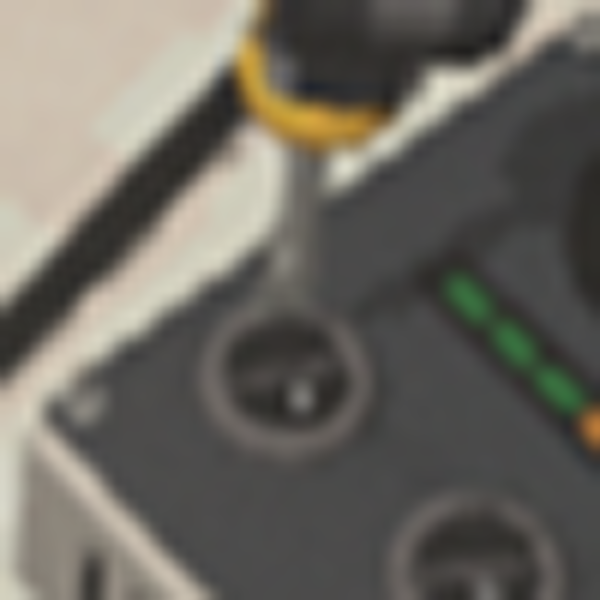

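The scene crop shows the blade just above the rear collar, whose centre is at (287,378). The blade's lower end is near (288,315), consistent with being about 10 mm above the cap, so I'll feel downwards.

```bash
python3 -m pendant '[{"dx":0,"dy":0,"dz":0.003,"rx":0,"ry":0,"rz":0,"hand":0.01},{"dx":-0.0005,"dy":-0.0005,"dz":0.003,"rx":0,"ry":0,"rz":0,"hand":0.01},{"dx":0,"dy":0,"dz":0.001,"rx":0,"ry":0,"rz":0,"hand":0.01},{"dx":0,"dy":0,"dz":0.001,"rx":0,"ry":0,"rz":0,"hand":0.01},{"dx":0,"dy":0,"dz":0,"rx":0,"ry":0,"rz":0,"hand":0.01}]' 60 >/dev/null
python3 st.py .4955 -.001 .15;python3 -m pendant '[{"dx":0,"dy":0,"dz":0.001,"rx":0,"ry":0,"rz":0,"hand":0.01},{"dx":0,"dy":0,"dz":0.001,"rx":0,"ry":0,"rz":0,"hand":0.01},{"dx":0,"dy":0,"dz":0,"rx":0,"ry":0,"rz":0,"hand":0.01}]' 60 >/dev/null
python3 st.py .4955 -.001 .15
```

```text
t 6.83 p [ 0.4949 -0.0006  0.1536] yaw_y -53.97318877346138 zaxis [-0.0004  0.0002 -1.    ] q6 0.7999985853757793 F [-0.825   0.6839 -0.3944] Mz [-0.0068 -0.004  -0.0274] w 0.016557641024211433 gf 58.991242598276585
tool delta [0.0003 0.0007 0.0036]
t 7.08 p [ 0.495  -0.0007  0.1517] yaw_y -53.98337019727573 zaxis [-0.0001  0.0001 -1.    ] q6 0.8001199752821836 F [ 0.3017 -0.1182 -0.0868] Mz [-0.0084  0.0881  0.028 ] w 0.01656394576082007 gf 58.99145076982677
tool delta [0.0002 0.0005 0.0017]
```

```bash
for i in 1 ; do python3 -m pendant '[{"dx":0,"dy":0,"dz":0.001,"rx":0,"ry":0,"rz":0,"hand":0.01},{"dx":0,"dy":0,"dz":0.0005,"rx":0,"ry":0,"rz":0,"hand":0.01},{"dx":0,"dy":0,"dz":0,"rx":0,"ry":0,"rz":0,"hand":0.01}]' 60 >/dev/null
python3 st.py .4955 -.001 .15; done; python3 -m pendant '[{"dx":0,"dy":0,"dz":0.001,"rx":0,"ry":0,"rz":0,"hand":0.01},{"dx":0,"dy":0,"dz":0,"rx":0,"ry":0,"rz":0,"hand":0.01}]' 60 >/dev/null
python3 st.py .4955 -.001 .15
```

```text
t 7.33 p [ 0.4952 -0.0007  0.1504] yaw_y -53.985344428220266 zaxis [ 0.0002  0.0001 -1.    ] q6 0.8001252847951715 F [ 0.0222 -0.4133  0.9884] Mz [-0.0608  0.0251  0.0032] w 0.016468384129266486 gf 59.06614194391295
tool delta [0.     0.0004 0.0004]
t 7.5 p [ 0.4954 -0.0007  0.1498] yaw_y -53.98244976316189 zaxis [ 0.0008  0.     -1.    ] q6 0.8001182584983718 F [-0.6226  0.2074  4.1672] Mz [ 0.0609  0.1699 -0.0198] w 0.01673409289799039 gf 59.60062854224816
tool delta [-0.0001  0.0003 -0.0002]
```

Contact at about 4 N, at cap height. I'll turn clockwise slowly to feel for the slot.

```bash
python3 -m pendant '[{"dx":0,"dy":0,"dz":0.0004,"rx":0,"ry":0,"rz":3,"hand":0.01},{"dx":0,"dy":0,"dz":0,"rx":0,"ry":0,"rz":3,"hand":0.01},{"dx":0,"dy":0,"dz":0,"rx":0,"ry":0,"rz":0,"hand":0.01}]' 60 >/dev/null
python3 st.py .4955 -.001 .15;python3 -m pendant '[{"dx":0,"dy":0,"dz":0,"rx":0,"ry":0,"rz":3,"hand":0.01},{"dx":0,"dy":0,"dz":0,"rx":0,"ry":0,"rz":3,"hand":0.01},{"dx":0,"dy":0,"dz":0,"rx":0,"ry":0,"rz":0,"hand":0.01}]' 60 >/dev/null
python3 st.py .4955 -.001 .15
```

```text
t 7.75 p [ 0.4955 -0.0006  0.1497] yaw_y -60.08601983620075 zaxis [ 0.0013  0.0001 -1.    ] q6 0.9066359539550517 F [-0.3932  0.9208  5.661 ] Mz [ 0.1039  0.1801 -0.0195] w 0.01679937673191442 gf 59.79588656919077
tool delta [-0.0002  0.0003 -0.0003]
t 8.0 p [ 0.4957 -0.0007  0.1499] yaw_y -66.08138975992323 zaxis [ 0.0017 -0.0001 -1.    ] q6 1.0112954436697361 F [-1.0708 -0.782   5.4396] Mz [0.0013 0.1684 0.026 ] w 0.016592380501366025 gf 59.79622693033889
tool delta [-0.0003  0.0002 -0.0001]
```

```bash
python3 -m pendant '[{"dx":0.00035,"dy":0.0006,"dz":0,"rx":0,"ry":0,"rz":0,"hand":0.01},{"dx":0.00035,"dy":0.0006,"dz":0,"rx":0,"ry":0,"rz":0,"hand":0.01},{"dx":0,"dy":0,"dz":0,"rx":0,"ry":0,"rz":0,"hand":0.01}]' 60 >/dev/null
python3 st.py .4955 -.001 .15;python3 -m pendant '[{"dx":-0.0007,"dy":-0.0012,"dz":0,"rx":0,"ry":0,"rz":0,"hand":0.01},{"dx":-0.00035,"dy":-0.0006,"dz":0,"rx":0,"ry":0,"rz":0,"hand":0.01},{"dx":-0.00035,"dy":-0.0006,"dz":0,"rx":0,"ry":0,"rz":0,"hand":0.01},{"dx":0,"dy":0,"dz":0,"rx":0,"ry":0,"rz":0,"hand":0.01}]' 60 >/dev/null
python3 st.py .4955 -.001 .15
```

```text
t 8.25 p [ 0.4962 -0.0011  0.1499] yaw_y -65.99669381251974 zaxis [ 0.0003  0.001  -1.    ] q6 1.0081913692281077 F [-1.5054  1.5055  7.1625] Mz [ 0.334   0.3866 -0.069 ] w 0.016722389098093426 gf 60.07014504284598
tool delta [-0.0006 -0.0003 -0.0001]
t 8.58 p [ 0.4953 -0.0004  0.15  ] yaw_y -65.96408003995481 zaxis [ 0.0035 -0.0012 -1.    ] q6 1.0108708991380457 F [-1.0355 -1.4339  5.4345] Mz [-0.2418 -0.133   0.0673] w 0.01676958727095627 gf 59.590961888898164
tool delta [-0.0001  0.0007 -0.    ]
```

```bash
python3 -m pendant '[{"dx":-0.0004,"dy":-0.0007,"dz":-0.0003,"rx":0,"ry":0,"rz":0,"hand":0.01},{"dx":-0.0004,"dy":-0.0007,"dz":0,"rx":0,"ry":0,"rz":0,"hand":0.01},{"dx":0,"dy":0,"dz":0,"rx":0,"ry":0,"rz":0,"hand":0.01}]' 60 >/dev/null
python3 st.py .4955 -.001 .15;python3 -m pendant '[{"dx":0.0016,"dy":0.0028,"dz":0,"rx":0,"ry":0,"rz":0,"hand":0.01},{"dx":0.0005,"dy":0.0009,"dz":0,"rx":0,"ry":0,"rz":0,"hand":0.01},{"dx":0.0005,"dy":0.0009,"dz":0,"rx":0,"ry":0,"rz":0,"hand":0.01},{"dx":0,"dy":0,"dz":0,"rx":0,"ry":0,"rz":0,"hand":0.01}]' 60 >/dev/null
python3 st.py .4955 -.001 .15
```

```text
t 8.83 p [0.4925 0.0012 0.149 ] yaw_y -65.98816735404696 zaxis [-0.0003  0.0002 -1.    ] q6 1.0124784593862968 F [ 0.1397 -0.9146 -0.0749] Mz [-0.1548 -0.2238  0.0053] w 0.016750444767478587 gf 59.05860710889101
tool delta [ 0.0019  0.0032 -0.001 ]
t 9.17 p [ 0.4953 -0.0011  0.1485] yaw_y -66.01815668525798 zaxis [-0.0042  0.0023 -1.    ] q6 1.0072670856321564 F [-3.0194  3.2613  0.913 ] Mz [0.733  0.743  0.0118] w 0.016481127201143128 gf 59.44554756992147
tool delta [ 0.0002 -0.0001 -0.0015]
```

At the negative offset the force dropped to zero and the tip sank, and it now resists sideways: the blade is in the slot. I'll recentre and seat it.

```bash
python3 -m pendant '[{"dx":-0.0015,"dy":-0.0026,"dz":0,"rx":0,"ry":0,"rz":0,"hand":0.01},{"dx":0,"dy":0,"dz":0.001,"rx":0,"ry":0,"rz":0,"hand":0.01},{"dx":0,"dy":0,"dz":0.001,"rx":0,"ry":0,"rz":0,"hand":0.01},{"dx":0,"dy":0,"dz":0,"rx":0,"ry":0,"rz":0,"hand":0.01}]' 60 >/dev/null
python3 st.py .4955 -.001 .15;python3 -m pendant '[{"dx":0,"dy":0,"dz":0.001,"rx":0,"ry":0,"rz":0,"hand":0.01},{"dx":0,"dy":0,"dz":0,"rx":0,"ry":0,"rz":0,"hand":0.01}]' 60 >/dev/null
python3 st.py .4955 -.001 .15
```

```text
t 9.5 p [ 0.4945 -0.0003  0.1471] yaw_y -65.97448778647903 zaxis [-0.     -0.0002 -1.    ] q6 1.010195767718995 F [-1.271   0.7684 -0.2068] Mz [0.2813 0.3638 0.0093] w 0.016335887012778254 gf 59.156132033094764
tool delta [ 0.0007  0.001  -0.0029]
t 9.67 p [ 0.4946 -0.0003  0.1464] yaw_y -65.98487673103656 zaxis [ 0.0003  0.0001 -1.    ] q6 1.010189817528993 F [-1.8376  1.7951  2.1929] Mz [ 0.2478  0.4344 -0.0073] w 0.016686289619208382 gf 59.42004030919634
tool delta [ 0.0005  0.001  -0.0036]
```

```bash
python3 -m pendant '[{"dx":-0.0003,"dy":-0.0006,"dz":0,"rx":0,"ry":0,"rz":4,"hand":0.01},{"dx":0,"dy":0,"dz":0.0002,"rx":0,"ry":0,"rz":4,"hand":0.01},{"dx":0,"dy":0,"dz":0.0002,"rx":0,"ry":0,"rz":4,"hand":0.01},{"dx":0,"dy":0,"dz":0.0002,"rx":0,"ry":0,"rz":4,"hand":0.01}]' 80 >/dev/null
python3 st.py .4955 -.001 .15;python3 -m pendant '[{"dx":0,"dy":0,"dz":0.0002,"rx":0,"ry":0,"rz":5,"hand":0.01},{"dx":0,"dy":0,"dz":0.0002,"rx":0,"ry":0,"rz":5,"hand":0.01},{"dx":0,"dy":0,"dz":0.0002,"rx":0,"ry":0,"rz":5,"hand":0.01}]' 80 >/dev/null
python3 st.py .4955 -.001 .15
```

```text
t 10.0 p [0.4942 0.0005 0.1463] yaw_y -82.19723828411503 zaxis [ 0.0007  0.0008 -1.    ] q6 1.2935851939785246 F [-3.4256  1.8605  6.0696] Mz [0.574  0.6151 0.0112] w 0.016262726962774268 gf 79.15894755686168
tool delta [ 0.0011  0.0016 -0.0037]
t 10.25 p [0.4943 0.0007 0.1461] yaw_y -97.24155667288994 zaxis [ 0.0012  0.0011 -1.    ] q6 1.556081668546484 F [-2.5807  2.355   7.4373] Mz [0.6917 0.6898 0.0636] w 0.015961203055710214 gf 79.33074518557987
tool delta [ 0.0014  0.0015 -0.0039]
```

```bash
python3 -m pendant '[{"dx":-0.0011,"dy":-0.0009,"dz":0,"rx":0,"ry":0,"rz":4,"hand":0.01},{"dx":0,"dy":0,"dz":0,"rx":0,"ry":0,"rz":4,"hand":0.01},{"dx":0,"dy":0,"dz":0,"rx":0,"ry":0,"rz":4,"hand":0.01}]' 80 >/dev/null
python3 st.py .4955 -.001 .15;python3 -m pendant '[{"dx":0,"dy":0,"dz":0.0002,"rx":0,"ry":0,"rz":4,"hand":0.01},{"dx":0,"dy":0,"dz":0.0002,"rx":0,"ry":0,"rz":4,"hand":0.01},{"dx":0,"dy":0,"dz":0.0002,"rx":0,"ry":0,"rz":4,"hand":0.01}]' 80 >/dev/null
python3 st.py .4955 -.001 .15
```

```text
t 10.5 p [0.4939 0.0012 0.1458] yaw_y -109.17100658241351 zaxis [ 0.0023  0.     -1.    ] q6 1.766422507057492 F [-1.1831  2.6171  3.453 ] Mz [0.3581 0.3066 0.1016] w 0.016332333547585984 gf 78.76463081454858
tool delta [ 0.0023  0.0015 -0.0042]
t 10.75 p [0.494  0.0012 0.1453] yaw_y -121.17817449546877 zaxis [ 0.0025  0.0001 -1.    ] q6 1.9759022876082641 F [-1.1751  1.4362  4.0363] Mz [0.3768 0.3124 0.088 ] w 0.016045488100217567 gf 78.80303245852701
tool delta [ 0.0024  0.0011 -0.0047]
```

```bash
python3 -m pendant '[{"dx":0,"dy":0,"dz":0.0001,"rx":0,"ry":0,"rz":4,"hand":0.01},{"dx":0,"dy":0,"dz":0.0002,"rx":0,"ry":0,"rz":4,"hand":0.01},{"dx":0,"dy":0,"dz":0.0001,"rx":0,"ry":0,"rz":2,"hand":0.01}]' 80 >/dev/null
python3 st.py .4955 -.001 .15;python3 -m pendant '[{"dx":0,"dy":0,"dz":0.0001,"rx":0,"ry":0,"rz":2,"hand":0.01},{"dx":0,"dy":0,"dz":0.0001,"rx":0,"ry":0,"rz":2,"hand":0.01}]' 80 >/dev/null
python3 st.py .4955 -.001 .15;python3 -m pendant '[{"dx":0,"dy":0,"dz":0.0001,"rx":0,"ry":0,"rz":2,"hand":0.01},{"dx":0,"dy":0,"dz":0.0001,"rx":0,"ry":0,"rz":2,"hand":0.01}]' 80 >/dev/null
python3 st.py .4955 -.001 .15
```

```text
t 11.0 p [0.4941 0.0012 0.1448] yaw_y -131.14450828169564 zaxis [ 0.0026  0.     -1.    ] q6 2.1498583510248137 F [-1.2018  1.4905  5.1002] Mz [0.3873 0.2647 0.0802] w 0.0163343829538561 gf 78.80218938575126
tool delta [ 0.0025  0.0007 -0.0052]
t 11.17 p [0.4941 0.0012 0.1447] yaw_y -135.07820870884083 zaxis [ 0.0027  0.     -1.    ] q6 2.2185219878952047 F [-1.0969  2.0305  3.8534] Mz [0.334  0.2625 0.0664] w 0.016276756427378303 gf 78.81743278121576
tool delta [ 0.0025  0.0005 -0.0053]
t 11.33 p [0.4941 0.0011 0.1445] yaw_y -139.07695578387737 zaxis [ 0.0027 -0.     -1.    ] q6 2.2883131929164446 F [-1.0719  1.751   4.5099] Mz [0.3422 0.2636 0.1108] w 0.01616346583600885 gf 78.84010030073114
tool delta [ 0.0025  0.0003 -0.0055]
```

```bash
python3 -m pendant '[{"dx":0,"dy":0,"dz":0.0001,"rx":0,"ry":0,"rz":2,"hand":0.01},{"dx":0,"dy":0,"dz":0.0001,"rx":0,"ry":0,"rz":2,"hand":0.01}]' 80 >/dev/null
python3 st.py .4955 -.001 .15;python3 -m pendant '[{"dx":0,"dy":0,"dz":0.0001,"rx":0,"ry":0,"rz":2,"hand":0.01},{"dx":0,"dy":0,"dz":0.0001,"rx":0,"ry":0,"rz":2,"hand":0.01}]' 80 >/dev/null
python3 st.py .4955 -.001 .15;python3 -m pendant '[{"dx":0,"dy":0,"dz":0.0001,"rx":0,"ry":0,"rz":2,"hand":0.01},{"dx":0,"dy":0,"dz":0.0001,"rx":0,"ry":0,"rz":1,"hand":0.01}]' 80 >/dev/null
python3 st.py .4955 -.001 .15
```

```text
t 11.5 p [0.4942 0.0012 0.1443] yaw_y -143.07496431032214 zaxis [ 0.0028 -0.     -1.    ] q6 2.358083821841647 F [-1.4048  0.9206  4.9781] Mz [0.3661 0.2404 0.1159] w 0.016232127071339125 gf 78.8496345479507
tool delta [ 0.0025  0.0002 -0.0057]
t 11.67 p [0.4942 0.0012 0.1441] yaw_y -147.075674961201 zaxis [ 0.0029 -0.     -1.    ] q6 2.427922238902897 F [-0.6733  1.3954  5.02  ] Mz [0.3397 0.2612 0.0849] w 0.016385716827662607 gf 78.8561308127828
tool delta [ 0.0025  0.0001 -0.0059]
t 11.83 p [0.4942 0.0011 0.144 ] yaw_y -150.05510409743061 zaxis [ 0.003  -0.0001 -1.    ] q6 2.479885815633824 F [0.0216 2.3879 5.1841] Mz [0.3714 0.2622 0.0667] w 0.016110546192784094 gf 78.9153811975848
tool delta [ 0.0025 -0.0001 -0.006 ]
```

```bash
python3 -m pendant '[{"dx":0,"dy":0,"dz":0.0001,"rx":0,"ry":0,"rz":2,"hand":0.01},{"dx":0,"dy":0,"dz":0,"rx":0,"ry":0,"rz":1,"hand":0.01}]' 80 >/dev/null
python3 st.py .4955 -.001 .15;python3 -m pendant '[{"dx":0,"dy":0,"dz":0.0001,"rx":0,"ry":0,"rz":2,"hand":0.01},{"dx":0,"dy":0,"dz":0,"rx":0,"ry":0,"rz":1,"hand":0.01}]' 80 >/dev/null
python3 st.py .4955 -.001 .15;
```

```text
t 12.0 p [0.4942 0.0011 0.1438] yaw_y -153.04915528814522 zaxis [ 0.003 -0.    -1.   ] q6 2.53214874484132 F [0.0308 1.0435 5.5749] Mz [0.3464 0.2352 0.0811] w 0.01608739867668905 gf 78.93283271114342
tool delta [ 0.0025 -0.0002 -0.0062]
t 12.17 p [0.4942 0.0011 0.1437] yaw_y -156.04629246425117 zaxis [ 0.003  -0.0001 -1.    ] q6 2.584489481167131 F [-1.4122  1.1093  5.1569] Mz [0.3828 0.139  0.0464] w 0.016703045648361847 gf 78.92481294111349
tool delta [ 0.0025 -0.0003 -0.0063]
```

The carrier keeps turning and sinking, but joint 6 is close to its limit. I'll lift out, wind back half a turn and re-enter.

```bash
python3 -m pendant '[{"dx":0,"dy":0,"dz":-0.0005,"rx":0,"ry":0,"rz":-6,"hand":0.01},{"dx":0,"dy":0,"dz":-0.001,"rx":0,"ry":0,"rz":-7,"hand":0.01},{"dx":0,"dy":0,"dz":-0.005,"rx":0,"ry":0,"rz":0,"hand":0.01},{"dx":0,"dy":0,"dz":-0.006,"rx":0,"ry":0,"rz":0,"hand":0.01},{"dx":0,"dy":0,"dz":0,"rx":0,"ry":0,"rz":-7,"hand":0.01},{"dx":0,"dy":0,"dz":0,"rx":0,"ry":0,"rz":-7,"hand":0.01},{"dx":0,"dy":0,"dz":0,"rx":0,"ry":0,"rz":-7,"hand":0.01},{"dx":0,"dy":0,"dz":0,"rx":0,"ry":0,"rz":-7,"hand":0.01},{"dx":0,"dy":0,"dz":0,"rx":0,"ry":0,"rz":-7,"hand":0.01},{"dx":0,"dy":0,"dz":0,"rx":0,"ry":0,"rz":-7,"hand":0.01},{"dx":0,"dy":0,"dz":0,"rx":0,"ry":0,"rz":-7,"hand":0.01},{"dx":0,"dy":0,"dz":0,"rx":0,"ry":0,"rz":-7,"hand":0.01}]' 60 
python3 -m pendant '[{"dx":0,"dy":0,"dz":0,"rx":0,"ry":0,"rz":-7,"hand":0.01},{"dx":0,"dy":0,"dz":0,"rx":0,"ry":0,"rz":-7,"hand":0.01},{"dx":0,"dy":0,"dz":0,"rx":0,"ry":0,"rz":-7,"hand":0.01},{"dx":0,"dy":0,"dz":0,"rx":0,"ry":0,"rz":-7,"hand":0.01},{"dx":0,"dy":0,"dz":0,"rx":0,"ry":0,"rz":-7,"hand":0.01},{"dx":0,"dy":0,"dz":0,"rx":0,"ry":0,"rz":-7,"hand":0.01},{"dx":0,"dy":0,"dz":0,"rx":0,"ry":0,"rz":-7,"hand":0.01},{"dx":0,"dy":0,"dz":0,"rx":0,"ry":0,"rz":-7,"hand":0.01},{"dx":0,"dy":0,"dz":0,"rx":0,"ry":0,"rz":-7,"hand":0.01},{"dx":0,"dy":0,"dz":0,"rx":0,"ry":0,"rz":-7,"hand":0.01},{"dx":0,"dy":0,"dz":0,"rx":0,"ry":0,"rz":-7,"hand":0.01},{"dx":0,"dy":0,"dz":0,"rx":0,"ry":0,"rz":-7,"hand":0.01}]' >/dev/null
python3 -m pendant '[{"dx":0,"dy":0,"dz":0,"rx":0,"ry":0,"rz":-7,"hand":0.01},{"dx":0,"dy":0,"dz":0,"rx":0,"ry":0,"rz":-7,"hand":0.01},{"dx":0,"dy":0,"dz":0,"rx":0,"ry":0,"rz":-7,"hand":0.01},{"dx":0,"dy":0,"dz":0,"rx":0,"ry":0,"rz":-7,"hand":0.01},{"dx":0,"dy":0,"dz":0,"rx":0,"ry":0,"rz":-7,"hand":0.01},{"dx":0,"dy":0,"dz":0,"rx":0,"ry":0,"rz":-5,"hand":0.01},{"dx":0,"dy":0,"dz":0,"rx":0,"ry":0,"rz":0,"hand":0.01}]' >/dev/null
python3 st.py .497 -.003 .150
python3 - <<'E'
from h import *
S=manip.get_image("scene");p=manip.get_state()["position"]; print(proj(S,p-[0,0,.0808]),proj(S,p-[0,0,.0808]+np.array([-.0015,.002,0])))
f=lambda c,r,k:cv2.resize(cv2.getRectSubPix(S["frame"],(2*r,2*r),c),None,fx=k,fy=k,interpolation=cv2.INTER_CUBIC)
cv2.imwrite("pics/g4.png",cv2.convertScaleAbs(f((366,276),24,12),alpha=1.6)[:,:,::-1])
E
```

```text
clock: 13.17
position: [0.4937, 0.0007, 0.156]
ee_rot: [0.0, 1.0, 0.028, 0.001]
contact_force: [-0.0, -0.6, 0.3]
width: 0.0165
gripper_force: 78.3
t 14.75 p [0.4936 0.0007 0.1559] yaw_y 36.95519664351275 zaxis [ 0.0015 -0.0008 -1.    ] q6 -0.7838728395899509 F [ 0.4013  0.5378 -0.9833] Mz [-0.0041 -0.018   0.0142] w 0.016245490673670596 gf 78.2968459859103
tool delta [-0.005   0.0004  0.0059]
[364.46856549 284.05635559] [364.46025974 285.27042983]
```

View pics/g4.png

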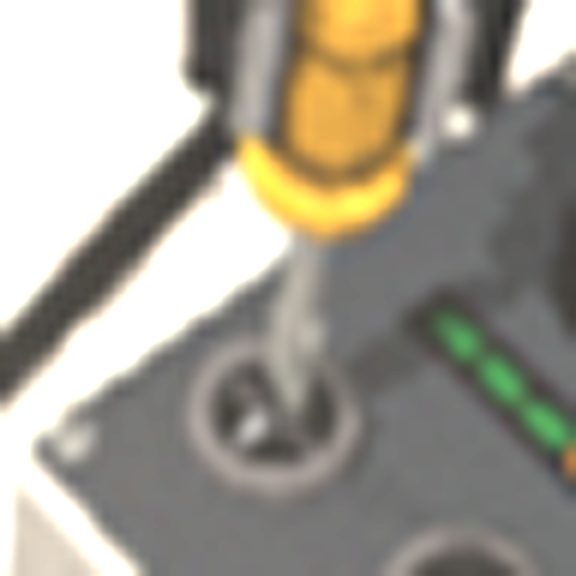

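The scene crop shows the blade tip at (293,405), right of the rear collar's centre at (273,412), and the white tick at (250,425), which puts the cap x yaw at about −29°. The tip needs about (+3,−2.5) mm. I'll correct and re-enter.

```bash
python3 -m pendant '[{"dx":-0.0042,"dy":0.001,"dz":0,"rx":0,"ry":0,"rz":0,"hand":0.01},{"dx":0,"dy":0,"dz":0.003,"rx":0,"ry":0,"rz":0,"hand":0.01},{"dx":0,"dy":0,"dz":0.002,"rx":0,"ry":0,"rz":0,"hand":0.01},{"dx":0,"dy":0,"dz":0.0015,"rx":0,"ry":0,"rz":0,"hand":0.01},{"dx":0,"dy":0,"dz":0.001,"rx":0,"ry":0,"rz":0,"hand":0.01},{"dx":0,"dy":0,"dz":0.001,"rx":0,"ry":0,"rz":0,"hand":0.01},{"dx":0,"dy":0,"dz":0,"rx":0,"ry":0,"rz":0,"hand":0.01}]' 80 >/dev/null
python3 st.py .497 -.003 .144;python3 -m pendant '[{"dx":0,"dy":0,"dz":0.001,"rx":0,"ry":0,"rz":0,"hand":0.01},{"dx":0,"dy":0,"dz":0.0005,"rx":0,"ry":0,"rz":0,"hand":0.01},{"dx":0,"dy":0,"dz":0,"rx":0,"ry":0,"rz":0,"hand":0.01}]' 80 >/dev/null;python3 st.py .497 -.003 .144
```

```text
t 15.38 p [ 0.4963 -0.0016  0.1471] yaw_y 37.00561035899559 zaxis [ 0.0001 -0.0001 -1.    ] q6 -0.7893200848889771 F [-0.7794 -0.4162  3.783 ] Mz [-0.009   0.1883  0.0759] w 0.016333230130249572 gf 78.89468546818534
tool delta [-0.0015 -0.0003  0.0031]
t 15.63 p [ 0.4966 -0.0017  0.1465] yaw_y 37.0148343450585 zaxis [ 0.0011 -0.0004 -1.    ] q6 -0.789384318625381 F [-2.6472 -0.2531  7.9178] Mz [-0.0136  0.4788 -0.0211] w 0.01640828054191895 gf 79.53881753637688
tool delta [-0.0013 -0.0005  0.0025]
```

```bash
python3 -m pendant '[{"dx":0,"dy":0,"dz":-0.001,"rx":0,"ry":0,"rz":3,"hand":0.01},{"dx":-0.0003,"dy":-0.0005,"dz":0,"rx":0,"ry":0,"rz":3,"hand":0.01},{"dx":-0.0003,"dy":-0.0005,"dz":0,"rx":0,"ry":0,"rz":0,"hand":0.01},{"dx":0,"dy":0,"dz":0,"rx":0,"ry":0,"rz":0,"hand":0.01}]' 80 >/dev/null
python3 st.py .497 -.003 .144;python3 -m pendant '[{"dx":-0.0005,"dy":-0.0008,"dz":0,"rx":0,"ry":0,"rz":0,"hand":0.01},{"dx":-0.0005,"dy":-0.0008,"dz":0,"rx":0,"ry":0,"rz":0,"hand":0.01},{"dx":0,"dy":0,"dz":0,"rx":0,"ry":0,"rz":0,"hand":0.01}]' 80 >/dev/null;python3 st.py .497 -.003 .144
```

```text
t 15.97 p [ 0.4964 -0.0021  0.147 ] yaw_y 31.041576328514925 zaxis [ 0.0017  0.0011 -1.    ] q6 -0.6880380829088815 F [-0.727   1.7799  6.5014] Mz [0.3432 0.1333 0.0034] w 0.016185812149442955 gf 79.0020552277565
tool delta [-0.0011  0.0001  0.003 ]
t 16.22 p [ 0.496  -0.0033  0.1472] yaw_y 31.024329672015288 zaxis [ 0.0028  0.0023 -1.    ] q6 -0.6918044445964693 F [-0.0293  2.3504  6.8284] Mz [ 0.633  -0.0459  0.0631] w 0.016356404720368006 gf 79.12011570297182
tool delta [-0.0003  0.001   0.0032]
```

```bash
python3 -m pendant '[{"dx":0.0008,"dy":0.0014,"dz":-0.0008,"rx":0,"ry":0,"rz":0,"hand":0.01},{"dx":0.0007,"dy":0.0012,"dz":0,"rx":0,"ry":0,"rz":0,"hand":0.01},{"dx":0.0004,"dy":0.0007,"dz":0,"rx":0,"ry":0,"rz":0,"hand":0.01},{"dx":0,"dy":0,"dz":0,"rx":0,"ry":0,"rz":0,"hand":0.01}]' 80 >/dev/null
python3 st.py .497 -.003 .144;python3 -m pendant '[{"dx":0.0005,"dy":0.0008,"dz":0,"rx":0,"ry":0,"rz":0,"hand":0.01},{"dx":0.0004,"dy":0.0008,"dz":0,"rx":0,"ry":0,"rz":0,"hand":0.01},{"dx":0,"dy":0,"dz":0,"rx":0,"ry":0,"rz":0,"hand":0.01}]' 80 >/dev/null;python3 st.py .497 -.003 .144
```

```text
t 16.55 p [ 0.4965 -0.0017  0.1473] yaw_y 31.088143386705507 zaxis [-0.0007 -0.0019 -1.    ] q6 -0.6838190811322398 F [-1.2486 -1.3464  5.4691] Mz [-0.3952  0.4184  0.0032] w 0.016439858464936622 gf 79.13895564735867
tool delta [-0.0014 -0.0003  0.0033]
t 16.8 p [0.4976 0.0003 0.1469] yaw_y 31.048624364394872 zaxis [-0.0004 -0.0008 -1.    ] q6 -0.6802998258118448 F [-1.4723 -1.6933  1.8234] Mz [-0.3764  0.1774 -0.0041] w 0.01608536378740477 gf 78.40403780443012
tool delta [-0.0025 -0.0022  0.0029]
```

```bash
python3 -m pendant '[{"dx":0,"dy":0,"dz":0.001,"rx":0,"ry":0,"rz":0,"hand":0.01},{"dx":0,"dy":0,"dz":0,"rx":0,"ry":0,"rz":0,"hand":0.01}]' 80 >/dev/null
python3 st.py .497 -.003 .144;python3 -m pendant '[{"dx":0.0003,"dy":0.0005,"dz":0.0005,"rx":0,"ry":0,"rz":0,"hand":0.01},{"dx":0,"dy":0,"dz":0,"rx":0,"ry":0,"rz":0,"hand":0.01}]' 80 >/dev/null;python3 st.py .497 -.003 .144
```

```text
t 16.97 p [0.4979 0.0004 0.1455] yaw_y 31.034786473608747 zaxis [ 0.0001 -0.0004 -1.    ] q6 -0.6802839250680686 F [ 0.1277 -1.3502 -1.9636] Mz [-0.4772 -0.0875  0.0061] w 0.01635911634589892 gf 78.22729550724034
tool delta [-0.0024 -0.0025  0.0015]
t 17.13 p [0.498  0.0007 0.1453] yaw_y 31.03754138871885 zaxis [-0.0003 -0.001  -1.    ] q6 -0.6789688704858755 F [-0.7713 -2.4991 -0.859 ] Mz [-0.7194  0.0434  0.0041] w 0.016334155138215966 gf 78.49449386412743
tool delta [-0.0026 -0.0028  0.0013]
```

```bash
python3 -m pendant '[{"dx":-0.0005,"dy":-0.0008,"dz":0.001,"rx":0,"ry":0,"rz":0,"hand":0.01},{"dx":0,"dy":0,"dz":0.0007,"rx":0,"ry":0,"rz":0,"hand":0.01},{"dx":0,"dy":0,"dz":0,"rx":0,"ry":0,"rz":0,"hand":0.01}]' 80 >/dev/null
python3 st.py .497 -.003 .144;python3 -m pendant '[{"dx":0,"dy":0,"dz":0.0005,"rx":0,"ry":0,"rz":3,"hand":0.01},{"dx":0,"dy":0,"dz":0.0004,"rx":0,"ry":0,"rz":3,"hand":0.01},{"dx":0,"dy":0,"dz":0,"rx":0,"ry":0,"rz":0,"hand":0.01}]' 80 >/dev/null;python3 st.py .497 -.003 .144
```

```text
t 17.38 p [0.498  0.0003 0.1443] yaw_y 31.01354997159643 zaxis [ 0.0011  0.     -1.    ] q6 -0.6808339443902691 F [-0.2564 -2.1874  4.1284] Mz [-0.4776  0.0174  0.0097] w 0.016225809873876434 gf 78.9317941016634
tool delta [-0.0023 -0.0025  0.0003]
t 17.63 p [0.4981 0.0002 0.144 ] yaw_y 24.93216311281302 zaxis [ 0.0015 -0.0004 -1.    ] q6 -0.5744271521419212 F [-0.8338 -2.1839  7.3507] Mz [-0.5513  0.2807  0.0406] w 0.01613486600310633 gf 79.44790878449567
tool delta [-0.0024 -0.0023  0.    ]
```

```bash
for r in 1; do python3 -m pendant '[{"dx":0,"dy":-0.0005,"dz":-0.0003,"rx":0,"ry":0,"rz":3,"hand":0.01},{"dx":0,"dy":0,"dz":0,"rx":0,"ry":0,"rz":1,"hand":0.01}]' 80 >/dev/null
python3 st.py;python3 -m pendant '[{"dx":0,"dy":0,"dz":0,"rx":0,"ry":0,"rz":2,"hand":0.01},{"dx":0,"dy":0,"dz":0,"rx":0,"ry":0,"rz":2,"hand":0.01}]' 80 >/dev/null;python3 st.py ;python3 -m pendant '[{"dx":0,"dy":0,"dz":0.0001,"rx":0,"ry":0,"rz":2,"hand":0.01},{"dx":0,"dy":0,"dz":0,"rx":0,"ry":0,"rz":1,"hand":0.01}]' 80 >/dev/null;python3 st.py ; done
```

```text
t 17.8 p [0.4978 0.     0.1442] yaw_y 20.914584155601922 zaxis [ 0.0021 -0.0001 -1.    ] q6 -0.5050852758768022 F [-0.0607 -1.7151  5.5812] Mz [-0.4791  0.0396  0.0951] w 0.01613918293708662 gf 78.85699268197641
t 17.97 p [ 0.4977 -0.      0.1441] yaw_y 16.938794304378998 zaxis [ 0.0018 -0.0003 -1.    ] q6 -0.4355299151960788 F [ 0.105  -2.4697  5.246 ] Mz [-0.5242  0.1134  0.1304] w 0.016071473269751193 gf 78.84844232350588
t 18.13 p [ 0.4977 -0.0001  0.144 ] yaw_y 13.958665168111258 zaxis [ 0.0017 -0.0005 -1.    ] q6 -0.3834787422048899 F [-0.1686 -3.1406  4.9009] Mz [-0.5483  0.093   0.1251] w 0.016184696310483214 gf 78.97606663056649
```

```bash
python3 -m pendant '[{"dx":-0.0008,"dy":0,"dz":0,"rx":0,"ry":0,"rz":2,"hand":0.01},{"dx":0,"dy":0,"dz":0,"rx":0,"ry":0,"rz":2,"hand":0.01}]' 80 >/dev/null
python3 st.py;python3 -m pendant '[{"dx":0,"dy":0,"dz":0.0001,"rx":0,"ry":0,"rz":2,"hand":0.01},{"dx":0,"dy":0,"dz":0.0001,"rx":0,"ry":0,"rz":2,"hand":0.01}]' 80 >/dev/null;python3 st.py ;python3 -m pendant '[{"dx":0,"dy":0,"dz":0.0001,"rx":0,"ry":0,"rz":2,"hand":0.01},{"dx":0,"dy":0,"dz":0,"rx":0,"ry":0,"rz":1,"hand":0.01}]' 80 >/dev/null;python3 st.py
```

```text
t 18.3 p [ 0.4978 -0.0005  0.144 ] yaw_y 9.935120211507853 zaxis [ 0.0014  0.0005 -1.    ] q6 -0.31507609385445584 F [-1.102  -1.1644  6.08  ] Mz [-0.3442  0.1556  0.0903] w 0.016307598926268246 gf 79.04609771445394
t 18.47 p [ 0.4973 -0.0005  0.1438] yaw_y 5.9298647434610645 zaxis [ 0.0004  0.0005 -1.    ] q6 -0.24507366424968288 F [-1.4785 -0.855   7.6622] Mz [-0.3335  0.4127  0.0828] w 0.016567901382172723 gf 79.33430784149095
t 18.63 p [ 0.4972 -0.0004  0.1438] yaw_y 2.9492108548491998 zaxis [ 0.0002  0.0005 -1.    ] q6 -0.19299377581456748 F [-2.0901 -2.1458  8.3155] Mz [-0.3607  0.4237  0.0638] w 0.01621247628173651 gf 79.38410452998141
```

```bash
python3 -m pendant '[{"dx":-0.0007,"dy":-0.0008,"dz":-0.0006,"rx":0,"ry":0,"rz":2,"hand":0.01},{"dx":0,"dy":0,"dz":0,"rx":0,"ry":0,"rz":2,"hand":0.01}]' 80 >/dev/null
python3 st.py;python3 -m pendant '[{"dx":0,"dy":0,"dz":0,"rx":0,"ry":0,"rz":2,"hand":0.01},{"dx":0,"dy":0,"dz":0,"rx":0,"ry":0,"rz":2,"hand":0.01}]' 80 >/dev/null;python3 st.py ;python3 -m pendant '[{"dx":0,"dy":0,"dz":0,"rx":0,"ry":0,"rz":0,"hand":0.01}]' 80 >/dev/null;python3 st.py
```

```text
t 18.8 p [ 0.4967 -0.0008  0.144 ] yaw_y -1.0868351052223648 zaxis [ 0.001   0.0014 -1.    ] q6 -0.12477262865322188 F [-0.9091 -0.2967  4.5996] Mz [-0.0745  0.1554  0.0829] w 0.016347913564186283 gf 78.87689630035311
t 18.97 p [ 0.4967 -0.0008  0.144 ] yaw_y -5.075247430822529 zaxis [ 0.0007  0.0013 -1.    ] q6 -0.054943409536871254 F [-0.418  -0.5682  5.1944] Mz [-0.1415  0.1134  0.1458] w 0.016439211061368184 gf 78.89660126762465
t 19.05 p [ 0.4967 -0.0009  0.144 ] yaw_y -5.0140403683241965 zaxis [ 0.0007  0.0012 -1.    ] q6 -0.05599813921569193 F [ 0.0013 -1.4261  5.0669] Mz [-0.0716  0.0964  0.0973] w 0.016389593292377512 gf 78.90418646391481
```

```bash
cat > tick.py <<'E'
from h import *
S=manip.get_image("scene"); 
def tick(c,z,bias=(.6,1.7)):
    c=np.array(c); g=S["frame"].max(2).astype(int)
    x0,y0=int(round(c[0]))-7,int(round(c[1]))-6
    print("x0,y0",x0,y0); print(g[y0:y0+13,x0:x0+15])
tick((364.8,286.3),.067)
E
python3 tick.py
```

```text
x0,y0 358 280
[[ 65  69  72  69  79  86 122 112  97  76  74  76  70  66  59]
 [ 69  73  82  98 109  99 118 123 101  85  79  69  60  61  59]
 [ 73  75 105 107  91  84 114 135 101  77  82  74  67  61  60]
 [ 68 103 107  82  57  90 104 132  78  55  64  81  82  59  57]
 [ 75 117  84  57  62  99  94 101  60  46  49  64 103  85  60]
 [ 94 117  62  52  56  99  99  65  44  50  52  48 103 113  64]
 [107 107  58  47  45  96 102  58  45  54  56  50  74 120  65]
 [106 113  57  49  65 136  95  66  60  53  52  43  58 120  73]
 [ 93 124  72  44 105 121  69  60  71  61  49  44  80 112  71]
 [ 81 117 107  64  86  56  49  52  60  66  57  55 105  96  59]
 [ 77  96 115 103  78  52  46  46  44  65  82 102 108  83  55]
 [ 75  81  95 113 111 101  99  93  98 101 110 106  88  63  61]
 [ 73  76  78  91 105 108 111 114 107 107 102  80  72  65  73]]
```

```bash
python3 - <<'E'
from h import *
S=manip.get_image("scene")
f=lambda c,r,k:cv2.resize(cv2.getRectSubPix(S["frame"],(2*r,2*r),c),None,fx=k,fy=k,interpolation=cv2.INTER_CUBIC)
cv2.imwrite("pics/g5.png",cv2.convertScaleAbs(f((368,272),22,13),alpha=1.6)[:,:,::-1])
E
```

```text
(no output)
```

View pics/g5.png

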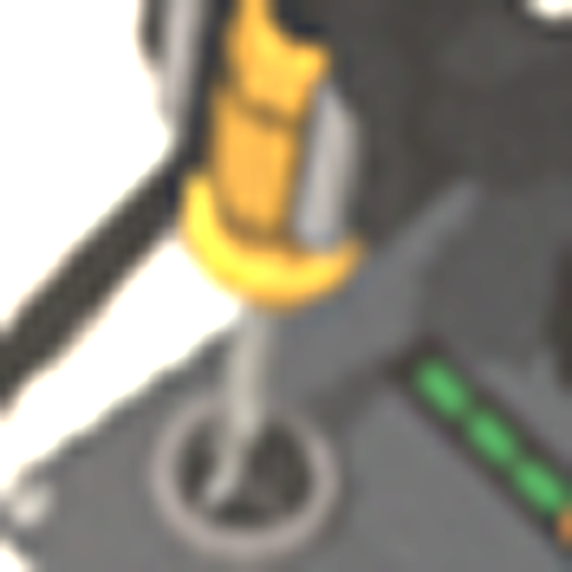

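The crop shows the blade still in the slot, shaft foot at (235,440), with the bright tick near (215,490), where it was before. So the cap hasn't turned since re-entry, and it is probably at its stop with the handle creeping in the pads. I'll check with a firmer grip and a small extra turn.

```bash
python3 -m pendant '[{"dx":0,"dy":0,"dz":0,"rx":0,"ry":0,"rz":0,"hand":0.01},{"dx":0,"dy":0,"dz":0,"rx":0,"ry":0,"rz":0,"hand":0.01}]' 120 >/dev/null; python3 st.py
python3 -m pendant '[{"dx":0,"dy":0,"dz":0,"rx":0,"ry":0,"rz":2,"hand":0.01},{"dx":0,"dy":0,"dz":0,"rx":0,"ry":0,"rz":1,"hand":0.01}]' 120 >/dev/null;python3 st.py ;python3 -m pendant '[{"dx":0,"dy":0,"dz":0,"rx":0,"ry":0,"rz":2,"hand":0.01},{"dx":0,"dy":0,"dz":0,"rx":0,"ry":0,"rz":1,"hand":0.01}]' 120 >/dev/null;python3 st.py;python3 -m pendant '[{"dx":0,"dy":0,"dz":0,"rx":0,"ry":0,"rz":2,"hand":0.01},{"dx":0,"dy":0,"dz":0,"rx":0,"ry":0,"rz":1,"hand":0.01}]' 120 >/dev/null;python3 st.py; python3 tick.py
```

```text
t 19.32 p [ 0.4967 -0.0009  0.1441] yaw_y -4.930576205064536 zaxis [ 0.0008  0.0012 -1.    ] q6 -0.057448169293020955 F [-0.7982 -0.2572  5.2178] Mz [0.0132 0.1685 0.1361] w 0.015020545146789153 gf 117.1287103369832
t 19.48 p [ 0.4967 -0.0009  0.144 ] yaw_y -8.003294084716533 zaxis [ 0.0006  0.0012 -1.    ] q6 -0.0037863300625720544 F [-1.2838 -0.8012  5.3938] Mz [0.0385 0.2131 0.1625] w 0.015461705125337713 gf 117.13338109664619
t 19.65 p [ 0.4964 -0.0008  0.144 ] yaw_y -11.011613820402578 zaxis [-0.      0.0013 -1.    ] q6 0.048719759641804694 F [-1.2031 -1.043   5.8128] Mz [-0.0205  0.3266  0.0859] w 0.015466962777668172 gf 117.1525680553168
t 19.82 p [ 0.4962 -0.0008  0.144 ] yaw_y -14.011029672378015 zaxis [-0.0004  0.0014 -1.    ] q6 0.10107363441638605 F [-0.8099 -0.106   6.9055] Mz [-0.0152  0.3647  0.1251] w 0.01534952021693907 gf 117.21391770523041
x0,y0 358 280
[[ 68  68  70  69  80  77 120 117  99  80  73  75  68  67  61]
 [ 70  70  83  99 108  89 122 118  97  85  78  69  62  59  58]
 [ 71  77 107 109  93  80 114 136  93  75  82  82  67  58  58]
 [ 67 105 108  81  57  66 105 137  81  51  65  80  83  59  58]
 [ 76 120  83  56  64  77  98 119  68  47  50  59 104  84  64]
 [ 93 117  61  49  54 100  99  86  53  48  53  47 102 110  67]
 [104 106  58  48  46 105 101  64  46  55  51  49  75 118  67]
 [107 114  61  48  66 135  92  68  60  48  51  50  60 121  73]
 [ 95 123  72  44 107 121  63  59  70  64  47  42  75 112  72]
 [ 80 118 105  64  88  50  51  49  58  67  58  56 102  97  61]
 [ 75  98 113 105  78  51  40  44  46  62  80  99 110  77  54]
 [ 74  84  95 113 111 102  96  94  95 102 111 110  88  63  62]
 [ 76  74  76  90 105 107 111 111 107 105  98  80  70  65  72]]
```

The tick hasn't moved while the torque reached 0.12–0.16 N m (turning takes 0.09), so the rear carrier is at its stop. On to the front one.

```bash
python3 -m pendant '[{"dx":0,"dy":0,"dz":-0.0005,"rx":0,"ry":0,"rz":-6,"hand":0.01},{"dx":0,"dy":0,"dz":-0.001,"rx":0,"ry":0,"rz":-6,"hand":0.01},{"dx":0,"dy":0,"dz":-0.005,"rx":0,"ry":0,"rz":0,"hand":0.01},{"dx":0,"dy":0,"dz":-0.007,"rx":0,"ry":0,"rz":0,"hand":0.01},{"dx":0,"dy":0,"dz":-0.003,"rx":0,"ry":0,"rz":-7,"hand":0.01},{"dx":0,"dy":0,"dz":0,"rx":0,"ry":0,"rz":-7,"hand":0.01},{"dx":0,"dy":0,"dz":0,"rx":0,"ry":0,"rz":-7,"hand":0.01},{"dx":0,"dy":0,"dz":0,"rx":0,"ry":0,"rz":-7,"hand":0.01},{"dx":0,"dy":0,"dz":0,"rx":0,"ry":0,"rz":-7,"hand":0.01},{"dx":0,"dy":0,"dz":0,"rx":0,"ry":0,"rz":-7,"hand":0.01}]' 120 >/dev/null
python3 st.py; python3 tick.py
python3 -m pendant '[{"dx":0,"dy":0,"dz":0,"rx":0,"ry":0,"rz":-7,"hand":0.01},{"dx":0,"dy":0,"dz":0,"rx":0,"ry":0,"rz":-7,"hand":0.01},{"dx":0,"dy":0,"dz":0,"rx":0,"ry":0,"rz":-7,"hand":0.01},{"dx":0,"dy":0,"dz":0,"rx":0,"ry":0,"rz":-7,"hand":0.01},{"dx":0,"dy":0,"dz":0,"rx":0,"ry":0,"rz":-7,"hand":0.01},{"dx":0,"dy":0,"dz":0,"rx":0,"ry":0,"rz":-7,"hand":0.01},{"dx":0,"dy":0,"dz":0,"rx":0,"ry":0,"rz":0,"hand":0.01}]' 120 >/dev/null
python3 st.py .4542 .0075 .153
```

```text
t 20.7 p [ 0.4967 -0.0011  0.1608] yaw_y 40.225370575537816 zaxis [ 0.0006  0.0007 -1.    ] q6 -0.8454209179249779 F [0.819  0.6714 0.2854] Mz [ 0.0024  0.0238 -0.0145] w 0.015440242724196418 gf 120.84259317722172
x0,y0 358 280
[[ 67  69  71  70  80  84 113 118 112  89  71  77  68  59  60]
 [ 71  70  84 101 109 102 109 119 115 100  77  71  58  60  63]
 [ 73  74 107 108  97  87  75 100 114  98  82  78  69  62  59]
 [ 67 104 107  80  64  49  55  64  89  76  68  83  82  60  56]
 [ 77 120  83  53  64  59  49  53  57  55  53  70 105  85  59]
 [ 94 117  65  49  58  87  63  54  56  54  51  52 104 111  66]
 [103 107  58  47  50  72  85  66  53  58  54  45  74 122  68]
 [108 113  60  47 104 148  92  72  64  51  54  51  60 120  72]
 [ 95 125  74  43 111 142  69  61  71  62  52  45  78 113  69]
 [ 78 118 107  64  67  44  49  52  64  68  58  58 103  96  62]
 [ 77  99 115 108  75  53  46  44  43  66  88 102 112  79  55]
 [ 74  84  91 115 111 100  98  95  95 101 113 110  90  60  65]
 [ 77  75  73  92 106 105 113 113 107 105  98  84  70  66  69]]
t 21.33 p [ 0.4967 -0.0012  0.1606] yaw_y 81.90606003343188 zaxis [ 0.0006  0.0005 -1.    ] q6 -1.5728842952367805 F [ 0.1137  0.656  -0.1266] Mz [ 0.0197  0.0018 -0.0085] w 0.015580129185201392 gf 120.81677842419595
tool delta [0.0433 0.0027 0.0076]
```

With the blade lifted, the rear slot shows as a diagonal from (363,285) to (368,290), yaw about −25°. The tip hovered right over the axis at TCP (.4967,−.0011), which puts the front target at TCP (.4554,.0065).

```bash
python3 -m pendant '[{"dx":0.021,"dy":0.001,"dz":0,"rx":0,"ry":0,"rz":0,"hand":0.01},{"dx":0.021,"dy":0.001,"dz":0,"rx":0,"ry":0,"rz":0,"hand":0.01},{"dx":0,"dy":0,"dz":0.004,"rx":0,"ry":0,"rz":0,"hand":0.01},{"dx":0,"dy":0,"dz":0.003,"rx":0,"ry":0,"rz":0,"hand":0.01},{"dx":0,"dy":0,"dz":0,"rx":0,"ry":0,"rz":0,"hand":0.01}]' 120 >/dev/null
python3 st.py .4554 .0065 .15
python3 - <<'E'
from h import *
S=manip.get_image("scene");g=S["frame"].max(2).astype(int); print(proj(S,manip.get_state()["position"]-[0,0,.0808])); print(g[291:310,372:392])
E
python3 -m pendant '[{"dx":0,"dy":0,"dz":0.001,"rx":0,"ry":0,"rz":0,"hand":0.01},{"dx":0,"dy":0,"dz":0.001,"rx":0,"ry":0,"rz":0,"hand":0.01},{"dx":0,"dy":0,"dz":0,"rx":0,"ry":0,"rz":0,"hand":0.01}]' 120 >/dev/null
python3 st.py .4554 .0065 .15
```

```text
t 21.75 p [0.4557 0.0064 0.153 ] yaw_y 81.8357826364037 zaxis [ 0.0007  0.0001 -1.    ] q6 -1.5674864299553621 F [-0.2648  0.1001 -0.0317] Mz [-0.0116  0.0083  0.0149] w 0.015540764791104333 gf 120.79669865313917
tool delta [0.0003 0.0001 0.003 ]
[379.40541648 298.9584592 ]
[[ 63  75  74  73  74  75  76  74  73  69 116 116 103  80  75  68  50  49
  156 205]
 [ 70  75  73  75  75  76  72  72  70  81 114 117  99  73  73  76  69  51
   69 156]
 [ 71  74  74  76  75  76  74  72  68 109 116 110  96  80  72  75  75  67
   48  75]
 [ 73  75  76  73  72  73  73  69  91 141 120 105  98  79  74  74  76  71
   59  44]
 [ 75  74  77  73  73  71  68  82 114 132 117 103  94  73  65  75  67  61
   61  54]
 [ 75  74  76  71  72  71  77  91 107 116 113 102  93  67  59  67  62  59
   59  60]
 [ 75  76  71  73  81  97 108 108 108 116 109  98  99  65  56  58  57  60
   61  61]
 [ 72  75  75  82 107 105  90 107 115 115 101  87  97  78  64  61  61  59
   59  65]
 [ 75  74  75 105 105  75  47  76 108 121 112 108  80  78  70  57  65  61
   68  72]
 [ 74  69  93 113  75  52  50  53  77  87  91 110  60  53 10
[... 336 characters left out ...]
5  74 112  72  65
   75  73]
 [ 73  74  97 118  89  51  49  51  50 102 119  64  48  43 100 107  63  71
   75  74]
 [ 73  73  83 104 112  98  58  45  44  44  63  47  46  84 117  93  58  67
   71  73]
 [ 73  76  77  84 103 116 103  84  71  59  52  78  92 112 100  71  64  70
   72  73]
 [ 78  73  74  80  83  99 112 105 109 106  99 108 113  96  67  63  71  73
   71  71]
 [ 76  76  76  73  75  83  92  96 104 105 104  97  96  77  65  70  73  75
   73  68]]
t 22.05 p [0.4557 0.0063 0.1508] yaw_y 81.97078523127342 zaxis [-0.0001  0.0002 -1.    ] q6 -1.5699070276430476 F [ 0.1127  0.3763 -0.2221] Mz [ 0.0159  0.0261 -0.0018] w 0.01561997900062273 gf 120.7987042190507
tool delta [0.0003 0.0002 0.0008]
```

```bash
python3 -m pendant '[{"dx":0,"dy":0,"dz":-0.004,"rx":0,"ry":0,"rz":-7,"hand":0.01},{"dx":0,"dy":0,"dz":0,"rx":0,"ry":0,"rz":-7,"hand":0.01},{"dx":0,"dy":0,"dz":0,"rx":0,"ry":0,"rz":-7,"hand":0.01},{"dx":0,"dy":0,"dz":0,"rx":0,"ry":0,"rz":-7,"hand":0.01},{"dx":0,"dy":0,"dz":0,"rx":0,"ry":0,"rz":-7,"hand":0.01},{"dx":0,"dy":0,"dz":0,"rx":0,"ry":0,"rz":-7,"hand":0.01},{"dx":0,"dy":0,"dz":0,"rx":0,"ry":0,"rz":0,"hand":0.01}]' 120 >/dev/null
python3 st.py .4554 .0065 .15
python3 - <<'E'
from h import *
S=manip.get_image("scene");g=S["frame"].max(2).astype(int); print(proj(S,manip.get_state()["position"]-[0,0,.0808])); print(g[286:303,374:390])
E
```

```text
t 22.63 p [0.4555 0.0063 0.155 ] yaw_y 124.09770438437644 zaxis [ 0.0001  0.0001 -1.    ] q6 -2.305115945543568 F [ 0.2884 -0.3131  0.0756] Mz [ 0.036  -0.0435 -0.0517] w 0.015526512921887342 gf 120.81653885543346
tool delta [0.     0.0002 0.005 ]
[379.80585246 298.69514545]
[[ 75  75  75  75  73  73  73  74  74 129 135 144 155 149 123 114]
 [ 73  74  75  73  72  75  74  72  69 107 116 114 103 108 100  65]
 [ 75  73  76  74  75  74  73  73  71 118 115 101  67  90 117 106]
 [ 74  76  74  72  74  75  70  69  85 119 114  96  56  50  89  89]
 [ 76  73  73  74  74  74  72  69  98 117 109  91  68  51  44  50]
 [ 77  72  75  73  74  74  73  68 109 117 108  86  73  68  49  43]
 [ 74  74  73  73  75  72  68  81 118 117 102  85  72  73  71  50]
 [ 75  75  75  72  75  72  72 107 124 111  95  80  71  75  77  71]
 [ 76  73  74  74  74  68  82 134 159 118  91  77  73  73  76  68]
 [ 73  74  74  76  69  69 117 162 151 108  88  76  75  75  70  59]
 [ 73  73  73  71  77  80 125 139 112  99  81  75  76  66  60  60]
 [ 72  72  81  95 107  99 112  99 104  97  87  68  66  60  55  57]
 [ 74  84 107 103  91  88 101 101 101  82  83  78  64  61  61  68]
 [ 75 104 103  73  50  74  88  84  77  60  66  76  87  58  65  75]
 [ 96 111  78  50  52  62  61  61  49  50  47  55 113  80  74  75]
 [110 107  53  48  48  49  47  48  51  58  57  49 106 108  68  71]
 [114  92  60  67  68  81  77  78  83  72  74  57  78 114  62  72]]
```

The grid shows the blade's lower edge rising from (379.5,300.3) to (383.5,298), a yaw of about 61°, so the blade still sits at −60° to the pads. The tip is about 2 mm short in y. I'll align to the slot (48°), shift and feel down.

```bash
python3 -m pendant '[{"dx":0,"dy":0,"dz":0,"rx":0,"ry":0,"rz":7,"hand":0.01},{"dx":0,"dy":0,"dz":0.001,"rx":0,"ry":0,"rz":7,"hand":0.01},{"dx":-0.0005,"dy":0.002,"dz":0.001,"rx":0,"ry":0,"rz":0,"hand":0.01},{"dx":0,"dy":0,"dz":0.001,"rx":0,"ry":0,"rz":0,"hand":0.01},{"dx":0,"dy":0,"dz":0.001,"rx":0,"ry":0,"rz":0,"hand":0.01},{"dx":0,"dy":0,"dz":0.001,"rx":0,"ry":0,"rz":0,"hand":0.01},{"dx":0,"dy":0,"dz":0,"rx":0,"ry":0,"rz":0,"hand":0.01}]' 120 >/dev/null
python3 st.py .4553 .0083 .15;python3 -m pendant '[{"dx":0,"dy":0,"dz":0.001,"rx":0,"ry":0,"rz":0,"hand":0.01},{"dx":0,"dy":0,"dz":0,"rx":0,"ry":0,"rz":0,"hand":0.01}]' 120 >/dev/null
python3 st.py .4553 .0083 .15
```

```text
t 23.27 p [0.4549 0.0085 0.1498] yaw_y 110.04937414070284 zaxis [-0.0004  0.0002 -1.    ] q6 -2.0553636555224855 F [ 0.2459 -0.3629 -0.6971] Mz [0.0301 0.0141 0.0403] w 0.015562728733071426 gf 120.72125451173633
tool delta [-0.0003 -0.0004 -0.0002]
t 23.43 p [0.4547 0.0086 0.1488] yaw_y 110.02331010744338 zaxis [-0.0007  0.0005 -1.    ] q6 -2.055043696717798 F [-0.3049 -0.538  -0.95  ] Mz [0.1797 0.0883 0.0476] w 0.015647959613343185 gf 120.72276476304978
tool delta [-0.0005 -0.0005 -0.0012]
```

```bash
python3 -m pendant '[{"dx":0,"dy":0,"dz":0.001,"rx":0,"ry":0,"rz":0,"hand":0.01},{"dx":0,"dy":0,"dz":0.0005,"rx":0,"ry":0,"rz":0,"hand":0.01},{"dx":0,"dy":0,"dz":0,"rx":0,"ry":0,"rz":0,"hand":0.01}]' 120 >/dev/null
python3 st.py .4553 .0083 .15;python3 -m pendant '[{"dx":0,"dy":0,"dz":0.001,"rx":0,"ry":0,"rz":0,"hand":0.01},{"dx":0,"dy":0,"dz":0,"rx":0,"ry":0,"rz":0,"hand":0.01}]' 120 >/dev/null
python3 st.py .4553 .0083 .15
```

```text
t 23.68 p [0.4547 0.0086 0.1474] yaw_y 110.01666575701493 zaxis [-0.0006  0.0004 -1.    ] q6 -2.0548686485519827 F [-1.3182  0.1974  0.3818] Mz [0.247  0.2077 0.0202] w 0.015167936164509012 gf 120.796237885952
tool delta [-0.0005 -0.0004 -0.0026]
t 23.85 p [0.4548 0.0086 0.1465] yaw_y 110.01009369554542 zaxis [-0.0004  0.0004 -1.    ] q6 -2.0548098639395667 F [-1.0439  1.3409  1.5543] Mz [0.278  0.3138 0.0024] w 0.01556291028275519 gf 120.88449628092349
tool delta [-0.0004 -0.0004 -0.0035]
```

Seated in the front slot. Now I'll turn it clockwise.

```bash
python3 -m pendant '[{"dx":0,"dy":-0.0004,"dz":0.0003,"rx":0,"ry":0,"rz":5,"hand":0.01},{"dx":0,"dy":0,"dz":0,"rx":0,"ry":0,"rz":5,"hand":0.01},{"dx":0,"dy":0,"dz":0.0001,"rx":0,"ry":0,"rz":5,"hand":0.01},{"dx":0,"dy":0,"dz":0.0002,"rx":0,"ry":0,"rz":5,"hand":0.01}]' 120 >/dev/null
python3 st.py;python3 -m pendant '[{"dx":0,"dy":0,"dz":0.0002,"rx":0,"ry":0,"rz":5,"hand":0.01},{"dx":0,"dy":0,"dz":0.0002,"rx":0,"ry":0,"rz":5,"hand":0.01},{"dx":0,"dy":0,"dz":0.0002,"rx":0,"ry":0,"rz":5,"hand":0.01}]' 120 >/dev/null
python3 st.py
```

```text
t 24.18 p [0.4548 0.0087 0.1462] yaw_y 89.74612362528336 zaxis [-0.0006  0.0015 -1.    ] q6 -1.7022701802517868 F [-1.8236  2.2386  4.9985] Mz [0.6156 0.5236 0.0469] w 0.015672679216292836 gf 121.27944778650999
t 24.43 p [0.455  0.0086 0.146 ] yaw_y 74.76912835106404 zaxis [ 0.     0.001 -1.   ] q6 -1.4406301561471044 F [-1.9399  1.235   6.8401] Mz [0.4775 0.5591 0.0779] w 0.015433061434819966 gf 121.62950011901557
```

```bash
python3 -m pendant '[{"dx":0.0009,"dy":0.0004,"dz":0,"rx":0,"ry":0,"rz":5,"hand":0.01},{"dx":0,"dy":0,"dz":0,"rx":0,"ry":0,"rz":5,"hand":0.01},{"dx":0,"dy":0,"dz":0.0001,"rx":0,"ry":0,"rz":5,"hand":0.01}]' 120 >/dev/null
python3 st.py;python3 -m pendant '[{"dx":0,"dy":0,"dz":0.0002,"rx":0,"ry":0,"rz":4,"hand":0.01},{"dx":0,"dy":0,"dz":0.0002,"rx":0,"ry":0,"rz":4,"hand":0.01},{"dx":0,"dy":0,"dz":0.0002,"rx":0,"ry":0,"rz":4,"hand":0.01}]' 120 >/dev/null
python3 st.py;python3 -m pendant '[{"dx":0,"dy":0,"dz":0.0002,"rx":0,"ry":0,"rz":4,"hand":0.01},{"dx":0,"dy":0,"dz":0.0002,"rx":0,"ry":0,"rz":4,"hand":0.01},{"dx":0,"dy":0,"dz":0.0002,"rx":0,"ry":0,"rz":4,"hand":0.01}]' 120 >/dev/null
python3 st.py
```

```text
t 24.68 p [0.4546 0.0086 0.1457] yaw_y 59.79720294191516 zaxis [ 0.0008 -0.0003 -1.    ] q6 -1.177760647043545 F [-0.648   0.6401  2.582 ] Mz [0.09   0.2154 0.0905] w 0.015532234759172234 gf 121.11663755960763
t 24.93 p [0.4546 0.0084 0.1451] yaw_y 47.85497099794075 zaxis [ 0.0007 -0.0008 -1.    ] q6 -0.96920343686093 F [-1.7908  0.1923  3.4899] Mz [-0.0457  0.3197  0.1184] w 0.015536879266864596 gf 121.27070889808238
t 25.18 p [0.4545 0.0082 0.1445] yaw_y 35.862520346517414 zaxis [ 0.0005 -0.0012 -1.    ] q6 -0.7597454805285152 F [-1.3378 -0.4979  3.5587] Mz [-0.1655  0.4203  0.1515] w 0.0156726182526409 gf 121.35672746691853
```

```bash
python3 -m pendant '[{"dx":0,"dy":0,"dz":0.0002,"rx":0,"ry":0,"rz":4,"hand":0.01},{"dx":0,"dy":0,"dz":0.0002,"rx":0,"ry":0,"rz":4,"hand":0.01}]' 120 >/dev/null
python3 st.py;python3 -m pendant '[{"dx":0,"dy":0,"dz":0.0001,"rx":0,"ry":0,"rz":3,"hand":0.01},{"dx":0,"dy":0,"dz":0.0001,"rx":0,"ry":0,"rz":3,"hand":0.01}]' 120 >/dev/null
python3 st.py;python3 -m pendant '[{"dx":0,"dy":0,"dz":0.0001,"rx":0,"ry":0,"rz":3,"hand":0.01},{"dx":0,"dy":0,"dz":0.0001,"rx":0,"ry":0,"rz":3,"hand":0.01}]' 120 >/dev/null
python3 st.py; python3 -c "
from h import *
S=manip.get_image('scene');print(S['frame'].max(2)[297:310,373:389])"
```

```text
t 25.35 p [0.4545 0.0081 0.1442] yaw_y 27.867294498852136 zaxis [ 0.0003 -0.0014 -1.    ] q6 -0.6200956841829174 F [-2.0633 -0.8399  4.2242] Mz [-0.1767  0.4466  0.0641] w 0.01553832914063933 gf 121.41959530301392
t 25.52 p [0.4543 0.008  0.1439] yaw_y 21.91969889103346 zaxis [ 0.0001 -0.0016 -1.    ] q6 -0.5162233430674995 F [-1.7408  0.3397  3.9535] Mz [-0.1862  0.5117  0.1022] w 0.015408522334332566 gf 121.3581057311967
t 25.68 p [0.4543 0.0079 0.1437] yaw_y 15.919499368220617 zaxis [-0.0001 -0.0017 -1.    ] q6 -0.4115150962752552 F [-1.9704 -1.4968  4.4236] Mz [-0.1747  0.4838  0.1379] w 0.015297265374856065 gf 121.42907527741045
[[ 76  75  72  80  96 110 102 105 121 115  99  69  66  68  68  59]
 [ 72  73  82 106 110  95  79 112 121 108  99  81  78  61  62  56]
 [ 74  76 106 107  82  57  46 110 114 118 114  75  80  78  60  58]
 [ 72  97 112  78  58  78  66 111 101 120 101  54  58  82  73  60]
 [ 72 111 104  57  57  77  88 119  91 101  61  46  45  94 106  62]
 [ 69 115  97  54  50  49  72 115  97  78  51  49  46  87 120  68]
 [ 76 112  88  53  47  41  65  90 107  66  47  48  51  63 118  71]
 [ 74 108 108  66  60 167 103  61  97  65  48  49  45  75 115  73]
 [ 74  94 119  88  54 152  88  49  66  69  79  55  41 101 106  64]
 [ 73  84 102 107  93  54  44  45  46  56  73  75  87 116  91  59]
 [ 75  78  84 104 113 100  77  72  59  59  76 108 112  96  70  63]
 [ 77  73  81  81 100 113 104 111 104 101 105 113  94  68  63  72]
 [ 77  76  75  77  82  90  97 104 107 103  96 100  74  66  71  74]]
```

```bash
cat > tk.py <<'E'
from h import *
S=manip.get_image('scene'); w=S['frame'].max(2).astype(float)[302:308,375:381]; w=np.clip(w-75,0,None); w[:2,4:]=0
y,x=np.mgrid[302:308,375:381]; print("tick",(w*x).sum()/w.sum(),(w*y).sum()/w.sum())
E
python3 tk.py
python3 -m pendant '[{"dx":0,"dy":-0.0005,"dz":0,"rx":0,"ry":0,"rz":4,"hand":0.01},{"dx":0,"dy":0,"dz":0,"rx":0,"ry":0,"rz":4,"hand":0.01}]' 120 >/dev/null
python3 st.py; python3 tk.py; python3 -m pendant '[{"dx":0,"dy":0,"dz":0.0001,"rx":0,"ry":0,"rz":4,"hand":0.01},{"dx":0,"dy":0,"dz":0.0001,"rx":0,"ry":0,"rz":4,"hand":0.01}]' 120 >/dev/null
python3 st.py; python3 tk.py; python3 -m pendant '[{"dx":0,"dy":0,"dz":0,"rx":0,"ry":0,"rz":4,"hand":0.01},{"dx":0,"dy":0,"dz":0,"rx":0,"ry":0,"rz":4,"hand":0.01}]' 120 >/dev/null
python3 st.py; python3 tk.py
```

```text
tick 376.8247619047619 305.12380952380954
t 25.95 p [0.4541 0.008  0.1437] yaw_y 7.961504479990247 zaxis [ 0.0006 -0.0013 -1.    ] q6 -0.2732718755119945 F [-1.788  -0.4657  4.3381] Mz [-0.2618  0.4645  0.22  ] w 0.015499294499671148 gf 121.43896236084402
tick 376.8138195777351 305.10940499040305
t 26.17 p [0.4547 0.0079 0.1436] yaw_y 0.016371761538318725 zaxis [ 0.002  -0.0015 -1.    ] q6 -0.13458781499892145 F [-1.6147 -1.0133  4.7294] Mz [-0.3491  0.2512  0.0778] w 0.01550314787282249 gf 121.4391397498548
tick 376.92764378478665 305.06679035250465
t 26.38 p [0.455  0.0078 0.1436] yaw_y -7.932503118070001 zaxis [ 0.0026 -0.0015 -1.    ] q6 0.004084697293063227 F [-0.4518 -2.4309  4.4484] Mz [-0.4268  0.0345  0.0495] w 0.015392324732810665 gf 121.40978657640517
tick 376.9685185185185 305.0537037037037
```

The tick and height stay fixed while the torque peaked at 0.22 N m, so the front carrier is home. I'll lift out and go back towards the rack.

```bash
python3 -m pendant '[{"dx":0,"dy":0,"dz":-0.0005,"rx":0,"ry":0,"rz":-7,"hand":0.01},{"dx":0,"dy":0,"dz":-0.0005,"rx":0,"ry":0,"rz":-5,"hand":0.01},{"dx":0,"dy":0,"dz":-0.005,"rx":0,"ry":0,"rz":-4,"hand":0.01},{"dx":0,"dy":0,"dz":-0.01,"rx":0,"ry":0,"rz":4,"hand":0.01},{"dx":0,"dy":0,"dz":-0.03,"rx":0,"ry":0,"rz":4,"hand":0.01},{"dx":0,"dy":0,"dz":-0.035,"rx":0,"ry":0,"rz":0,"hand":0.01},{"dx":0,"dy":0.02,"dz":-0.005,"rx":0,"ry":0,"rz":0,"hand":0.01},{"dx":-0.02,"dy":0.035,"dz":0,"rx":0,"ry":0,"rz":0,"hand":0.01},{"dx":-0.02,"dy":0.035,"dz":0,"rx":0,"ry":0,"rz":0,"hand":0.01},{"dx":-0.02,"dy":0.035,"dz":0,"rx":0,"ry":0,"rz":0,"hand":0.01},{"dx":-0.02,"dy":0.03,"dz":0,"rx":0,"ry":0,"rz":0,"hand":0.01},{"dx":0,"dy":0,"dz":0,"rx":0,"ry":0,"rz":0,"hand":0.01}]' 120 >/dev/null
python3 st.py .6533 -.0798 .18
python3 - <<'E'
from h import *
np.set_printoptions(linewidth=150)
S=manip.get_image("scene"); g=S["frame"].max(2).astype(int); print(g[280:293,358:373]);print(g[297:310,373:389])
p=manip.get_state()["position"]; print("tip exp",proj(S,p-[0,0,.0808]), "ytop", plane(S,(327.4,193.1),.132))
E
```

```text
t 27.43 p [ 0.6152 -0.0754  0.2271] yaw_y 0.10063547182596769 zaxis [ 0.0046 -0.0021 -1.    ] q6 -0.23520063273582156 F [ 0.9182 -0.3543  0.2839] Mz [-0.0295 -0.0403 -0.0121] w 0.015086976081966309 gf 120.70595710538328
tool delta [-0.0043  0.0378  0.0473]
[[ 69  70  70  73  80  85  90  80  82  78  74  74  72  75  74]
 [ 70  73  83  98 110 102 106  98 106 107  87  72  73  74  77]
 [ 74  76 107 109  99  89  80  81  89 103 112 103  78  76  75]
 [ 72 100 110  80  64  54  54  55  52  62  88 114 106  71  75]
 [ 78 119  83  55  70  61  53  57  56  53  49  82 116  84  67]
 [ 94 115  63  50  61  84  65  56  62  55  55  51 102 110  67]
 [105 107  61  50  49  73  86  63  58  55  55  49  76 117  65]
 [104 111  60  48 104 148  92  72  65  57  56  54  61 117  75]
 [ 96 126  70  47 107 143  71  61  72  64  52  46  82 116  74]
 [ 79 115 104  66  67  49  51  55  61  72  59  59 109 102  62]
 [ 76  98 114 104  75  55  49  47  48  67  89 105 112  83  56]
 [ 73  83  94 113 112  99  97  94  94 102 115 111  88  67  65]
 [ 75  79  77  92 106 107 112 112 104 105 101  82  70  66  70]]
[[ 77  76  72  82  99 1
[... 227 characters left out ...]
  84 111  77  76]
 [ 70 114 107  61  58  76  87  66  53  56  56  57  53 111 107  71]
 [ 70 115  94  56  48  52  78  87  67  56  56  50  50  87 121  65]
 [ 74 115  91  52  50  46  72  81  75  64  57  55  50  62 120  74]
 [ 77 109 108  68  64 145 102  58  64  73  57  53  46  84 120  73]
 [ 75  95 117  87  59 135  86  55  56  73  83  55  44 109 112  63]
 [ 78  83 104 107  89  53  48  50  51  60  75  80  92 121  95  58]
 [ 75  76  87 105 115 103  77  74  62  59  71 107 117 103  69  64]
 [ 76  75  78  85  99 112 102 109 104 101 105 114  97  68  65  72]
 [ 76  75  75  75  83  92  96 104 105 105  97 101  75  64  74  75]]
tip exp [340.99395369 201.24472794] ytop [ 0.65106668 -0.0819376   0.132     ]
```

```bash
python3 -m pendant '[{"dx":-0.004,"dy":0.025,"dz":0,"rx":0,"ry":0,"rz":0,"hand":0.01},{"dx":0,"dy":0.013,"dz":0.01,"rx":0,"ry":0,"rz":0,"hand":0.01},{"dx":0,"dy":0,"dz":0.02,"rx":0,"ry":0,"rz":0,"hand":0.01},{"dx":0,"dy":0,"dz":0.02,"rx":0,"ry":0,"rz":0,"hand":0.01},{"dx":0,"dy":0,"dz":0,"rx":0,"ry":0,"rz":0,"hand":0.01},{"dx":0,"dy":0,"dz":0,"rx":0,"ry":0,"rz":0,"hand":0.01}]' 120 >/dev/null
python3 st.py .6533 -.0798 .16
python3 - <<'E'
from h import *
np.set_printoptions(linewidth=170)
S=manip.get_image("scene"); p=manip.get_state()["position"]; print("tip exp",proj(S,p-[0,0,.0808]),"hole",proj(S,(.6525,-.0812,.08)))
g=S["frame"].max(2).astype(int); print(g[200:226,318:340])
E
```

```text
t 27.98 p [ 0.6456 -0.0744  0.1774] yaw_y 0.11880551485919359 zaxis [-0.0037  0.0013 -1.    ] q6 -0.22425268823907923 F [-0.6113 -0.0574  0.1652] Mz [ 0.0081  0.024  -0.0256] w 0.015241196197651135 gf 120.82201475277543
tool delta [-0.0054  0.0078  0.0173]
tip exp [326.39566195 207.83447196] hole [325.99493709 210.26115405]
[[204 204 205 203 205 202 199 202 160 118  93  99 204 207 168 179 180 184 189 191 154 150]
 [203 202 204 206 206 205 204 207 163 119  93 116 203 204 203 199 192 197 198 193 190 191]
 [204 204 204 203 205 203 201 207 150 114  89 131 200 203 200 199 194 201 200 195 195 193]
 [203 203 204 203 200 198 198 205 130 110 107 140 202 203 194 195 195 198 199 199 200 195]
 [204 204 203 198 195 196 197 207 137 102 117 141 199 199 195 200 198 199 196 200 204 200]
 [206 204 199 194 194 198 201 209 142  92 104 129 194 198 199 200 198 197 200 201 205 202]
 [201 196 196 195 196 199 201 208 146  80  87 147 197 200 199 197 197 201 203 204 206 170]
 [195 198 195 199 198 196 199 206 191  98  89 186 203 199 198 199 200 207 205 208 175 131]
 [194 197 199 198 198 199 201 201 212 113  94 
[... 892 characters left out ...]
8 141 141 137 133 173 175 204 207 198 167 127 101  99  96  92]
 [141 142 140 140 139 138 139 142 140 129 172 206 211 212 181 157 115  98  97  96  93  93]
 [142 139 139 139 141 140 142 139 132 170 206 207 209 187 128 100  99  93  94  94  92  94]
 [142 140 137 140 142 139 136 129 173 208 208 208 186 132 102 102  96  95  93  95  94  93]
 [139 138 138 140 135 132 171 178 205 210 211 176 131 104  97  97  95  96  95  98  93  92]
 [139 140 138 131 169 175 204 208 210 182 167 119  95 100  96  94  97  96  97  95  94  92]
 [140 135 174 176 202 206 206 209 185 134 102  92  70  89  99  98  96  93  97  94  95  95]
 [127 160 192 206 205 207 209 186 135 105  92  64  44  66  83  99  99  96  96  94  95  94]]
```

The grid shows the hole's rim centred at (326.2,212.6), matching (.6525,−.080). The move stopped 8 mm short, so I'll finish it and then lower.

```bash
python3 -m pendant '[{"dx":-0.0055,"dy":0.008,"dz":0,"rx":0,"ry":0,"rz":0,"hand":0.01},{"dx":0,"dy":0,"dz":0,"rx":0,"ry":0,"rz":0,"hand":0.01},{"dx":0,"dy":0,"dz":0.006,"rx":0,"ry":0,"rz":0,"hand":0.01},{"dx":0,"dy":0,"dz":0.006,"rx":0,"ry":0,"rz":0,"hand":0.01},{"dx":0,"dy":0,"dz":0,"rx":0,"ry":0,"rz":0,"hand":0.01}]' 120 >/dev/null
python3 st.py .6535 -.0801 .10;python3 -m pendant '[{"dx":0,"dy":0,"dz":0.003,"rx":0,"ry":0,"rz":0,"hand":0.01},{"dx":0,"dy":0,"dz":0.003,"rx":0,"ry":0,"rz":0,"hand":0.01},{"dx":0,"dy":0,"dz":0.003,"rx":0,"ry":0,"rz":0,"hand":0.01},{"dx":0,"dy":0,"dz":0,"rx":0,"ry":0,"rz":0,"hand":0.01}]' 120 >/dev/null
python3 st.py .6535 -.0801 .10
```

```text
t 28.45 p [ 0.654  -0.0807  0.1657] yaw_y 0.013542562459124772 zaxis [-0.0023  0.0007 -1.    ] q6 -0.22873490161334542 F [ 0.1299 -0.369  -1.2901] Mz [0.024  0.06   0.0023] w 0.015658167270225804 gf 120.813953820616
tool delta [ 0.0006 -0.0004  0.0657]
t 28.78 p [ 0.6544 -0.0806  0.1574] yaw_y 0.018452078990986283 zaxis [-0.0013  0.0007 -1.    ] q6 -0.22863577365675744 F [-0.0686  0.4009 -1.1608] Mz [ 0.1153  0.1927 -0.0365] w 0.015377184305158395 gf 120.79279742203653
tool delta [ 0.0004 -0.0008  0.0574]
```

```bash
python3 -m pendant '[{"dx":0.0005,"dy":-0.0008,"dz":0.003,"rx":0,"ry":0,"rz":0,"hand":0.01},{"dx":0,"dy":0,"dz":0.006,"rx":0,"ry":0,"rz":0,"hand":0.01},{"dx":0,"dy":0,"dz":0.007,"rx":0,"ry":0,"rz":0,"hand":0.01},{"dx":0,"dy":0,"dz":0.007,"rx":0,"ry":0,"rz":0,"hand":0.01},{"dx":0,"dy":0,"dz":0,"rx":0,"ry":0,"rz":0,"hand":0.01}]' 120 >/dev/null
python3 st.py .6535 -.0801 .10;python3 -m pendant '[{"dx":0,"dy":0,"dz":0.01,"rx":0,"ry":0,"rz":0,"hand":0.01},{"dx":0,"dy":0,"dz":0.01,"rx":0,"ry":0,"rz":0,"hand":0.01},{"dx":0,"dy":0,"dz":0.007,"rx":0,"ry":0,"rz":0,"hand":0.01},{"dx":0,"dy":0,"dz":0,"rx":0,"ry":0,"rz":0,"hand":0.01}]' 120 >/dev/null
python3 st.py .6535 -.0801 .10
```

```text
t 29.2 p [ 0.6531 -0.0803  0.1327] yaw_y 0.01783403723224222 zaxis [-0.0032  0.0006 -1.    ] q6 -0.22814752642975042 F [-0.6102 -0.1321 -1.1397] Mz [ 0.0075 -0.0349  0.0366] w 0.015391863261932242 gf 120.8190124668181
tool delta [0.0002 0.0005 0.0327]
t 29.53 p [ 0.6528 -0.0801  0.1055] yaw_y 0.01544962295287987 zaxis [-0.0039  0.0009 -1.    ] q6 -0.22819254807451347 F [-0.0131  0.7339 -0.0741] Mz [-0.0058 -0.001  -0.0265] w 0.015099579395368587 gf 120.81481277011335
tool delta [0.     0.0007 0.0055]
```

```bash
python3 -m pendant '[{"dx":0,"dy":0,"dz":0.003,"rx":0,"ry":0,"rz":0,"hand":0.01},{"dx":0,"dy":0,"dz":0.002,"rx":0,"ry":0,"rz":0,"hand":0.01},{"dx":0,"dy":0,"dz":0.001,"rx":0,"ry":0,"rz":0,"hand":0.01},{"dx":0,"dy":0,"dz":0,"rx":0,"ry":0,"rz":0,"hand":0.01}]' 60 >/dev/null
python3 st.py;python3 -m pendant '[{"dx":0,"dy":0,"dz":0.001,"rx":0,"ry":0,"rz":0,"hand":0.01},{"dx":0,"dy":0,"dz":0,"rx":0,"ry":0,"rz":0,"hand":0.01}]' 40 >/dev/null
python3 st.py
```

```text
t 29.87 p [ 0.6542 -0.0804  0.102 ] yaw_y 0.01333000118829201 zaxis [ 0.0003  0.     -1.    ] q6 -0.22812354790598507 F [0.7608 1.0769 0.0408] Mz [-0.0253  0.007   0.0085] w 0.015456093247284025 gf 120.81343120895326
t 30.03 p [ 0.6543 -0.0804  0.1012] yaw_y 0.015036025077994236 zaxis [ 0.0005 -0.     -1.    ] q6 -0.22813566445886918 F [0.0544 0.6384 0.1336] Mz [ 0.0093 -0.0293  0.0535] w 0.015402537537541868 gf 120.81312566064298
```

```bash
python3 -m pendant '[{"dx":0,"dy":0,"dz":0.001,"rx":0,"ry":0,"rz":0,"hand":0.01},{"dx":0,"dy":0,"dz":0.0007,"rx":0,"ry":0,"rz":0,"hand":0.01},{"dx":0,"dy":0,"dz":0,"rx":0,"ry":0,"rz":0,"hand":0.01}]' 40 >/dev/null
python3 st.py;python3 -m pendant '[{"dx":0,"dy":0,"dz":0.001,"rx":0,"ry":0,"rz":0,"hand":0.01},{"dx":0,"dy":0,"dz":0,"rx":0,"ry":0,"rz":0,"hand":0.01}]' 40 >/dev/null
python3 st.py
```

```text
t 30.28 p [ 0.654  -0.0804  0.0992] yaw_y 0.01271484683104115 zaxis [-0.0002  0.0001 -1.    ] q6 -0.2281120943392693 F [-0.2479 -0.4722  0.1454] Mz [ 0.0223 -0.0229  0.0199] w 0.015641073719347212 gf 120.81356262322515
t 30.45 p [ 0.6542 -0.0804  0.099 ] yaw_y 0.016151186915295893 zaxis [ 0.0004 -0.0001 -1.    ] q6 -0.2281520037993445 F [-2.144  -0.7468  2.9117] Mz [0.0759 0.1151 0.0667] w 0.01538925467873888 gf 121.42388928215951
```

Seated at z 0.099, the same as when it was picked up. Release and rise.

```bash
python3 -m pendant '[{"dx":0,"dy":0,"dz":-0.0005,"rx":0,"ry":0,"rz":0,"hand":0.045},{"dx":0,"dy":0,"dz":0,"rx":0,"ry":0,"rz":0,"hand":0.045},{"dx":0,"dy":0,"dz":0,"rx":0,"ry":0,"rz":0,"hand":0.045},{"dx":0,"dy":0,"dz":0,"rx":0,"ry":0,"rz":0,"hand":0.045},{"dx":0,"dy":0,"dz":-0.015,"rx":0,"ry":0,"rz":0,"hand":0.045},{"dx":0,"dy":0,"dz":-0.025,"rx":0,"ry":0,"rz":0,"hand":0.045},{"dx":0,"dy":0,"dz":-0.03,"rx":0,"ry":0,"rz":0,"hand":0.045},{"dx":0,"dy":-0.02,"dz":-0.01,"rx":0,"ry":0,"rz":0,"hand":0.01},{"dx":0,"dy":-0.03,"dz":0,"rx":0,"ry":0,"rz":0,"hand":0},{"dx":0,"dy":0,"dz":0,"rx":0,"ry":0,"rz":0,"hand":0},{"dx":0,"dy":0,"dz":0,"rx":0,"ry":0,"rz":0,"hand":0}]' 40 >/dev/null
python3 st.py .4634 -.0607 .12
python3 - <<'E'
from h import *
S=manip.get_image("scene");T=manip.get_image("top")
print(blob(S,(15,130,100),(32,255,255),(300,170,350,230)))
# slots in top view (if visible), and true px direction of pack x axis in scene
for n,c in(("rear",(.4957,0)),("front",(.4545,.0075))):
    a=np.radians(-10.4); d=.007*np.array([np.cos(a),np.sin(a),0]); P=np.array([*c,.067]); print(n,proj(S,P-d)-proj(S,P),proj(S,P+d)-proj(S,P),"tick",proj(S,P+.8*np.array([-d[1],d[0],0]))-proj(S,P))
print(blob(T,(50,120,80),(80,255,255),(285,275,385,350)))
g=T["frame"].max(2).astype(int); print(g[288:304,305:323]);print(g[309:325,302:320])
E
```

```text
t 31.37 p [ 0.6028 -0.0803  0.1792] yaw_y -0.003606422787194659 zaxis [-0.0003  0.0001 -1.    ] q6 -0.24674436445208164 F [ 0.2695 -0.0749 -0.2172] Mz [ 0.008   0.0201 -0.0378] w -4.5754772983327665e-05 gf 0.0
tool delta [ 0.0195 -0.1394  0.0592]
(array([325.75      , 204.20348837]), array([321, 193,  11,  22, 172], dtype=int32))
rear [2.61740049 2.64021329] [-2.59781602 -2.62045812] tick [-2.29731232  1.69727243]
front [2.73934528 2.76304997] [-2.71837969 -2.74190296] tick [-2.30895727  1.77779815]
(array([345.23762376, 311.84158416]), array([340, 307,  11,  11, 101], dtype=int32))
[[168 174 183 190 193 197 198 198 196 193 190 183 177 171 167 155 146 133]
 [171 178 186 190 196 198 198 199 194 193 188 182 177 169 160 152 144 132]
 [172 180 187 192 196 199 200 198 195 190 185 182 174 169 161 152 140 126]
 [174 182 186 192 196 200 199 197 194 191 185 179 173 167 159 149 138 126]
 [174 183 187 193 197 200 198 195 193 188 184 180 171 164 155 146 133 121]
 [177 183 188 195 199 200 198 195 191 187 183 177 170 163 155 143 132 117]
 [180 185 191 196 200 199 197 194 192 186 181 176 168 161 15
[... 1191 characters left out ...]
154 144 133 121 106  98]
 [191 197 199 198 199 195 191 187 181 176 170 161 153 143 132 117 104  93]
 [193 199 202 200 198 196 192 185 181 174 168 160 152 142 130 114 102  93]
 [195 199 202 200 196 193 187 184 179 173 165 158 150 138 125 113 100  90]
 [195 200 200 200 196 193 188 183 177 172 163 155 147 137 122 108  99  86]
 [198 201 200 199 196 192 186 182 175 168 161 151 145 133 118 105  98  76]
 [199 201 201 198 194 190 186 180 175 168 160 152 143 130 114 104  93  74]
 [198 201 200 197 193 188 184 179 173 168 159 151 141 126 112 101  89  67]
 [200 204 199 196 192 189 183 178 170 163 157 149 136 124 111  98  90  65]
 [201 199 199 196 192 188 182 179 170 163 155 145 134 122 107  97  86  67]]
```

Both slots run at image slope 1.0, exactly what the pack's x axis projects to, so both carriers are home. The driver's blob is back where it was. Next is the button.

```bash
python3 -m pendant '[{"dx":0.004,"dy":-0.02,"dz":0,"rx":0,"ry":0,"rz":0,"hand":0},{"dx":0.004,"dy":-0.03,"dz":0,"rx":0,"ry":0,"rz":0,"hand":0},{"dx":0.004,"dy":-0.03,"dz":0,"rx":0,"ry":0,"rz":0,"hand":0},{"dx":0.004,"dy":-0.03,"dz":0.01,"rx":0,"ry":0,"rz":0,"hand":0},{"dx":0.004,"dy":-0.02,"dz":0.02,"rx":0,"ry":0,"rz":0,"hand":0},{"dx":0,"dy":-0.009,"dz":0.02,"rx":0,"ry":0,"rz":0,"hand":0},{"dx":0,"dy":0,"dz":0.02,"rx":0,"ry":0,"rz":0,"hand":0},{"dx":0,"dy":0,"dz":0,"rx":0,"ry":0,"rz":0,"hand":0},{"dx":0,"dy":0,"dz":0,"rx":0,"ry":0,"rz":0,"hand":0}]' 40 >/dev/null
python3 st.py .4635 -.060 .09
```

```text
t 32.22 p [ 0.4657 -0.0605  0.1083] yaw_y 0.015482941535072119 zaxis [-0.0013  0.0005 -1.    ] q6 -0.2780948396084103 F [-0.2871  0.6765  0.6769] Mz [ 0.038  -0.0136  0.0223] w 0.0001495228518819716 gf 0.0
tool delta [ 0.0005 -0.0021  0.0183]
```

```bash
python3 -m pendant '[{"dx":0,"dy":-0.002,"dz":0.01,"rx":0,"ry":0,"rz":0,"hand":0},{"dx":0,"dy":0,"dz":0.01,"rx":0,"ry":0,"rz":0,"hand":0},{"dx":0,"dy":0,"dz":0.003,"rx":0,"ry":0,"rz":0,"hand":0},{"dx":0,"dy":0,"dz":0,"rx":0,"ry":0,"rz":0,"hand":0}]' 40 >/dev/null
python3 st.py;python3 -m pendant '[{"dx":0,"dy":0,"dz":0.002,"rx":0,"ry":0,"rz":0,"hand":0},{"dx":0,"dy":0,"dz":0.002,"rx":0,"ry":0,"rz":0,"hand":0},{"dx":0,"dy":0,"dz":0.002,"rx":0,"ry":0,"rz":0,"hand":0},{"dx":0,"dy":0,"dz":0,"rx":0,"ry":0,"rz":0,"hand":0}]' 40 >/dev/null
python3 st.py
```

```text
t 32.55 p [ 0.4643 -0.0607  0.0861] yaw_y 0.021798192734212594 zaxis [ 0.0007 -0.0001 -1.    ] q6 -0.27931654976870246 F [-0.6223  0.1231 -0.3699] Mz [-0.0295  0.0207 -0.0057] w 5.427559060446185e-05 gf 0.0
t 32.88 p [ 0.4646 -0.0608  0.0805] yaw_y 0.01333165065423977 zaxis [ 0.0031 -0.0007 -1.    ] q6 -0.27934918448504864 F [ 1.1359 -1.0109  3.6134] Mz [-0.0305 -0.3104  0.0014] w -4.494710275371711e-05 gf 1.6830953769385815
```

```bash
python3 -m pendant '[{"dx":0,"dy":0,"dz":0.002,"rx":0,"ry":0,"rz":0,"hand":0},{"dx":0,"dy":0,"dz":0.002,"rx":0,"ry":0,"rz":0,"hand":0},{"dx":0,"dy":0,"dz":0.001,"rx":0,"ry":0,"rz":0,"hand":0},{"dx":0,"dy":0,"dz":0,"rx":0,"ry":0,"rz":0,"hand":0}]' 40 >/dev/null
python3 st.py;python3 -m pendant '[{"dx":0,"dy":0,"dz":0.001,"rx":0,"ry":0,"rz":0,"hand":0},{"dx":0,"dy":0,"dz":0,"rx":0,"ry":0,"rz":0,"hand":0}]' 40 >/dev/null
python3 st.py
```

```text
t 33.22 p [ 0.4647 -0.0609  0.0777] yaw_y 0.018087327025724305 zaxis [ 0.004 -0.001 -1.   ] q6 -0.27932891771971124 F [-2.2399  0.7383 22.2928] Mz [ 0.1683  0.4335 -0.0017] w -0.00010306565871100926 gf 11.213480019068811
t 33.38 p [ 0.4648 -0.0609  0.0776] yaw_y 0.02336007952001417 zaxis [ 0.0046 -0.0012 -1.    ] q6 -0.2793504441465434 F [-4.5292  0.8071 28.934 ] Mz [ 0.2232  0.7468 -0.0372] w 0.00020264517648718922 gf 14.698411164572462
```

Bottomed at z 0.0777 (z stopped, force rose steeply). I'll ease off a little but stay fully down, hold for over two seconds, then release and retreat.

```bash
python3 -m pendant '[{"dx":0,"dy":0,"dz":-0.001,"rx":0,"ry":0,"rz":0,"hand":0},{"dx":0,"dy":0,"dz":0,"rx":0,"ry":0,"rz":0,"hand":0},{"dx":0,"dy":0,"dz":0,"rx":0,"ry":0,"rz":0,"hand":0},{"dx":0,"dy":0,"dz":0,"rx":0,"ry":0,"rz":0,"hand":0},{"dx":0,"dy":0,"dz":0,"rx":0,"ry":0,"rz":0,"hand":0},{"dx":0,"dy":0,"dz":0,"rx":0,"ry":0,"rz":0,"hand":0},{"dx":0,"dy":0,"dz":0,"rx":0,"ry":0,"rz":0,"hand":0},{"dx":0,"dy":0,"dz":0,"rx":0,"ry":0,"rz":0,"hand":0},{"dx":0,"dy":0,"dz":0,"rx":0,"ry":0,"rz":0,"hand":0},{"dx":0,"dy":0,"dz":0,"rx":0,"ry":0,"rz":0,"hand":0},{"dx":0,"dy":0,"dz":0,"rx":0,"ry":0,"rz":0,"hand":0},{"dx":0,"dy":0,"dz":0,"rx":0,"ry":0,"rz":0,"hand":0}]' 40 >/dev/null
python3 st.py
python3 -m pendant '[{"dx":0,"dy":0,"dz":0,"rx":0,"ry":0,"rz":0,"hand":0},{"dx":0,"dy":0,"dz":0,"rx":0,"ry":0,"rz":0,"hand":0},{"dx":0,"dy":0,"dz":0,"rx":0,"ry":0,"rz":0,"hand":0},{"dx":0,"dy":0,"dz":0,"rx":0,"ry":0,"rz":0,"hand":0},{"dx":0,"dy":0,"dz":0,"rx":0,"ry":0,"rz":0,"hand":0},{"dx":0,"dy":0,"dz":0,"rx":0,"ry":0,"rz":0,"hand":0},{"dx":0,"dy":0,"dz":0,"rx":0,"ry":0,"rz":0,"hand":0},{"dx":0,"dy":0,"dz":0,"rx":0,"ry":0,"rz":0,"hand":0},{"dx":0,"dy":0,"dz":0,"rx":0,"ry":0,"rz":0,"hand":0},{"dx":0,"dy":0,"dz":0,"rx":0,"ry":0,"rz":0,"hand":0},{"dx":0,"dy":0,"dz":0,"rx":0,"ry":0,"rz":0,"hand":0},{"dx":0,"dy":0,"dz":0,"rx":0,"ry":0,"rz":0,"hand":0}]' 40 >/dev/null
python3 -m pendant '[{"dx":0,"dy":0,"dz":0,"rx":0,"ry":0,"rz":0,"hand":0},{"dx":0,"dy":0,"dz":0,"rx":0,"ry":0,"rz":0,"hand":0},{"dx":0,"dy":0,"dz":0,"rx":0,"ry":0,"rz":0,"hand":0},{"dx":0,"dy":0,"dz":0,"rx":0,"ry":0,"rz":0,"hand":0},{"dx":0,"dy":0,"dz":0,"rx":0,"ry":0,"rz":0,"hand":0},{"dx":0,"dy":0,"dz":0,"rx":0,"ry":0,"rz":0,"hand":0}]' 40 >/dev/null
python3 st.py
python3 -m pendant '[{"dx":0,"dy":0,"dz":-0.005,"rx":0,"ry":0,"rz":0,"hand":0},{"dx":0,"dy":0,"dz":-0.02,"rx":0,"ry":0,"rz":0,"hand":0},{"dx":0,"dy":0,"dz":-0.04,"rx":0,"ry":0,"rz":0,"hand":0},{"dx":0,"dy":0,"dz":-0.04,"rx":0,"ry":0,"rz":0,"hand":0},{"dx":0,"dy":0,"dz":-0.04,"rx":0,"ry":0,"rz":0,"hand":0},{"dx":0.01,"dy":-0.035,"dz":0,"rx":0,"ry":0,"rz":0,"hand":0},{"dx":0.01,"dy":-0.035,"dz":0,"rx":0,"ry":0,"rz":0,"hand":0},{"dx":0.01,"dy":-0.035,"dz":0,"rx":0,"ry":0,"rz":0,"hand":0},{"dx":0.01,"dy":-0.03,"dz":0,"rx":0,"ry":0,"rz":0,"hand":0},{"dx":0,"dy":0,"dz":0,"rx":0,"ry":0,"rz":0,"hand":0},{"dx":0,"dy":0,"dz":0,"rx":0,"ry":0,"rz":0,"hand":0}]' 40 >/dev/null
python3 st.py
python3 - <<'E'
from h import *
np.set_printoptions(linewidth=150)
S=manip.get_image("scene");T=manip.get_image("top")
print(blob(S,(50,120,80),(80,255,255),(380,255,430,300)),blob(S,(15,130,100),(32,255,255),(300,170,350,230)),blob(T,(15,130,100),(32,255,255),(285,190,385,230)))
g=T["frame"].max(2).astype(int); print(g[289:302,307:322]);print(g[310:324,304:319])
E
```

```text
t 34.38 p [ 0.4648 -0.0608  0.0777] yaw_y 0.019679664045221475 zaxis [ 0.0044 -0.0011 -1.    ] q6 -0.27934564788137517 F [-2.2928  0.7689 22.4902] Mz [0.1949 0.393  0.0529] w 0.00033882929188133694 gf 11.183023368939757
t 35.88 p [ 0.4647 -0.0608  0.0777] yaw_y 0.01839062791295916 zaxis [ 0.0043 -0.0011 -1.    ] q6 -0.27932604302418734 F [-1.8277  0.7484 22.0467] Mz [0.144  0.463  0.0481] w 0.00018124925999275 gf 11.18296628643293
t 36.8 p [ 0.3261 -0.0199  0.2195] yaw_y 0.0338682398057279 zaxis [-0.0005  0.0001 -1.    ] q6 -0.2755014205905014 F [ 1.0096 -0.8544  0.2596] Mz [-0.0295  0.0441  0.0442] w -0.0001173590493680467 gf 0.0
(array([399.69318182, 270.73863636]), array([395, 266,  11,  11,  88], dtype=int32)) (array([325.71929825, 204.24561404]), array([321, 193,  11,  22, 171], dtype=int32)) (array([353.66304348, 208.75      ]), array([348, 202,  13,  14,  92], dtype=int32))
[[ 71  70  69  63  97 117 120 119 119 111  73  49  65  69  72]
 [ 70  69  77 112 102  41  19  59  75  93 115  92  48  40  65]
 [ 68  85 120  83  42  27  18  49  57  38  24 108  90  52  63]
 [ 58 110  99  43
[... 796 characters left out ...]
9  71]
 [ 67 114  98  45  24  20  34  84  67  24  73 112  62  41  64]
 [100 117  61  24  24  18  53  86  65  29  26 107  90  52  42]
 [111  97  46  41  44  26  52  63  50  30  15  65  99  56  42]
 [112  81  72 133 145  64  51  71  51  29  24  67 113  63  43]
 [117  73  33  24  18  25  51  56  43  29  20  52 107  70  46]
 [112  88  36  23  23  38  61  45  33  26  20 105 106  54  45]
 [ 82 117  62  26  21  37  87  54  32  25  28 117  89  48  64]
 [ 65 109  88  46  23  49  85  45  23  34  88 113  69  47  66]
 [ 71  66 108 112  65  53  61  52  41  85 111  66  43  65  69]
 [ 70  65  52 132 130 120 104 120 123 105  64  46  45  66  69]
 [ 72  71  69  64  68  57  69  70  41  37  58  69  70  70  69]]
```

The top view now shows both slots 8–11° off vertical in the image, against 9° for the pack's axis, so both carriers are home. The button is back up and the driver hangs in its hole.

```bash
python3 -c "
from rig import manip; print(manip.sign_off())"
```

```text
the job is handed in; nothing more can be done
None
```

Both fuse carriers are turned fully home, the green button was then held fully down for over two seconds and released, and the yellow screwdriver hangs in the rack again; I handed the job in at about 37 s, and the sign-off gave no verdict.

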